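Pack the wax-sealing kit into its caddy

TASK

Put the sealing kit away in the plywood caddy, everything upright and fully seated: the wide low tapered cup in the large end bay with the tall slim tapered cup set fully home inside it, the wide round seal stamp in the middle bay, and the narrow round seal stamp in the small bay at the other end. The square stamp, the straight cup with the loop handle and the other things on the bench do not belong in the caddy: leave them where they stand.

Things in the scene. Friction and masses are not known exactly. Their poses are not given: they have to be found in the camera images.
- caddy: Shallow plywood tray fixed to the bench, 84 (x) x 200 (y) x 22 mm high, turned any way. Origin: centre of underside; z up. Floor top 6 mm above the origin, walls 6 mm thick, rim at 22 mm. Three bays in a row along its y, each 72 mm deep (x -36 to +36): large bay 72 mm wide, centre y = +58; middle bay 64 mm wide, centre y = -16; small bay 40 mm wide, centre y = -74 mm.
- cup_wide: The wide low cup: plain grey metal, round, tapered, open at the top, no handle. 46 mm high, outside diameter 48 mm at the base and 60 mm at the rim, walls 3 mm, bottom 4 mm thick. Stands upright on the bench. Origin: centre of its underside; z up through the mouth.
- cup_tall: Tall slim cup: plain grey metal, round, tapered, no handle. 72 mm high, outside diameter 35 mm at the base, 54 mm at the rim, walls 3 mm. Stands upright on the bench. It fits into the wide low cup with 3.5 mm of play all round until its underside rests on that cup's 4 mm thick bottom, and then sticks out 30 mm above its rim. Origin: centre of its underside; z up.
- seal_wide: The wide round seal stamp, standing upright on its die: round steel die 44 mm in diameter and 14 mm high, round wooden collar 33 mm in diameter up to 38 mm, then a black handle 20 mm in diameter (straight between 54 and 84 mm). 90 mm high in all. Origin: centre of its underside; z up the handle.
- seal_narrow: The narrow round seal stamp, standing upright on its die: round steel die 24 mm in diameter and 20 mm high, round wooden collar 19 mm in diameter up to 38 mm, then a black handle 16 mm in diameter (straight between 54 and 84 mm). 90 mm high in all; it topples easily. Origin: centre of its underside; z up the handle.
- stamp_square: A look-alike that does not belong in the caddy: hand stamp with a SQUARE steel foot 38 x 38 x 14 mm, a square wooden block 30 x 30 mm up to 38 mm and the same black handle of 20 mm diameter, 90 mm high. Stands loose on the bench. Origin: centre of its underside; z up.
- cup_handled: A look-alike that does not belong in the caddy: grey metal cup with STRAIGHT sides, 52 mm in diameter and 55 mm high, with a loop handle on one side reaching 47 mm from its axis along its own +y. Stands loose on the bench. Origin: centre of its underside; z up.
- jar: Bystander: closed glass jar, 68 mm in diameter, 95 mm high, with a white cap, loose, beyond the work. Origin: centre of its underside.
- ink_pad: Bystander: flat dark ink pad, 75 x 115 x 18 mm, loose, beyond the work. Origin: centre of its underside.
- wax_dish: Bystander: small white dish of wax beads, 84 mm across the rim, 24 mm high, loose, beyond the work. Origin: centre of its underside.
Things that resemble listed ones, but are neither listed nor needed, are in the scene too. What is shaped like the seal_narrow but orange or turquoise is not meant.

How it is judged:
At the end, for the whole second after the job is handed in: Wide cup, wide seal and narrow seal stand upright (within 0.08 rad) on the floors of the large, middle and small bays; the tall cup stands home in the wide cup (axes within 7 mm, underside 2 to 8 mm above its underside); all at rest; look-alikes and bystanders within 20 mm of their start (x of cup_wide in the frame of caddy between -0.015 and 0.015 m and y of cup_wide in the frame of caddy between 0.043 and 0.073 m and z of cup_wide in the frame of caddy between 0.003 and 0.01 m and angle between each of cup_wide, seal_wide, seal_narrow, cup_tall's own z axis and vertical below 0.08 rad and x of seal_wide in the frame of caddy between -0.017 and 0.017 m and y of seal_wide in the frame of caddy between -0.029 and -0.003 m and z of seal_wide in the frame of caddy between 0.003 and 0.01 m and x of seal_narrow in the frame of caddy between -0.027 and 0.027 m and y of seal_narrow in the frame of caddy between -0.085 and -0.063 m and z of seal_narrow in the frame of caddy between 0.003 and 0.01 m and horizontal distance between cup_tall and cup_wide below 0.007 m and z of cup_tall in the frame of cup_wide between 0.002 and 0.008 m and linear speed of each of cup_wide, cup_tall, seal_wide, seal_narrow below 0.02 m/s and distance of each of stamp_square, cup_handled, jar, ink_pad, wax_dish from where it was at the start of the episode below 0.02 m); the robot touches nothing.
It fails at once if the square stamp is shifted by more than 20 mm or tipped over (distance of stamp_square from where it was at the start of the episode above 0.02 m or angle between stamp_square's own z axis and vertical above 0.4 rad).
It fails at once if the cup with the loop handle is shifted by more than 20 mm or tipped over (distance of cup_handled from where it was at the start of the episode above 0.02 m or angle between cup_handled's own z axis and vertical above 0.4 rad).
It fails at once if the jar is shifted by more than 20 mm or tipped over (distance of jar from where it was at the start of the episode above 0.02 m or angle between jar's own z axis and vertical above 0.4 rad).
It fails at once if the ink pad is shifted by more than 20 mm or tipped over (distance of ink_pad from where it was at the start of the episode above 0.02 m or angle between ink_pad's own z axis and vertical above 0.4 rad).
It fails at once if the wax dish is shifted by more than 20 mm or tipped over (distance of wax_dish from where it was at the start of the episode above 0.02 m or angle between wax_dish's own z axis and vertical above 0.4 rad).
It also fails if it takes over 118 s, if anything falls off the work surface, if the arm or the gripper's body presses on something with over 40 N, if the wrist force passes 120 N, or if a joint passes its speed limit or range.

ROBOT

A 7-joint arm with a two-finger parallel gripper is mounted at the origin on the work surface. World frame = base frame: x ahead of the robot, y to its left, z up, the work surface at z = 0. Lengths are in m, angles in rad, forces in N, time in s.
With the tool pointing down it reaches from about 0.425 to 0.875 m from the base axis. Payload 8.4 kg.
Tool frame: the origin (TCP) lies at the very end of the fingers, on their centre line; the grasp point (between the pads) lies 19 mm behind it (ctrl.hold_point_z is the distance from the TCP to the grasp point, in m); z points along the fingers, y is the direction in which the jaws open and shut (so a half turn about z gives the same grasp; the last joint's range is limited). The gripper opens to 87 mm and grips with 3 to 60 N. Pads are 19 mm wide; open, the fingers measure 117 mm over their backs; the gripper's body (75 mm by 190 mm) begins 51 mm behind the grasp point.
Start: joints at [1.2, 0.333, 0.04, 1.465, -0.013, 1.343, -0.059], TCP at [0.174, -0.626, 0.223] pointing down, gripper open.
Joint ranges: [-2.58, 2.58], [-0.38, 2.09], [-1.3, 1.39], [0.25, 2.4], [-1.5, 4.64], [0.08, 2.09], [-2.65, 2.65]. Speed limits (rad/s): [2.22, 2.22, 2.79, 2.79, 3.14, 3.14, 3.14].

INTERFACE

Orientations are given as a unit quaternion [x, y, z, w].
In Python, from plant import read_state, grab_frame, finish_job, ctrl gives the robot as it stands.
- The arm moves only by the shell command python3 -m pendant 'ROWS' [FORCE]. ROWS is JSON, a list of rows, each a list of 7 numbers: the shift along the tool's x, y, z in m, then the turn, a rotation vector about the tool's x, y, z in degrees, then the opening in per cent of the stroke, from 0 (shut) to 100 (fully open). In form: [[dx, dy, dz, rx, ry, rz, fingers], ...]. A call has exactly 5 rows; each row shifts and turns the pose as measured when the row begins, along the tool's axes as they then stand; what a row does not reach is not made up. A row lasts 1/12 s, in which the tool goes at most 41.7 mm and 7.16 degrees, less where a joint would pass 70% of its speed; a pose out of reach is approached as far as the arm can. A call with a gripper value outside its range is refused whole. The fingers move at their own pace and stop on an object; FORCE is the grip in N (left out, the last holds). Time passes only in rows, so rows that do not move let the fingers close, or fill a call up. It gives the time, the measured TCP pose, the force and the opening at its end, in the units of the state.
- read_state(): the state, without advancing time (a new reading comes with each control period).
- grab_frame(name): name is "scene" or "top" or "wrist"; returns a dict with "img" (400x640x3 uint8, blue, green, red), "range_z" (400x640 float32, m along the optical axis (not along the pixel's ray), 0 where there is no reading), "intrinsics" (3x3 intrinsics, pixels), "extrinsics" (4x4, takes a point from world to camera coordinates); the wrist camera has in their place "mount" (4x4, takes a point from camera to tool coordinates, whose origin is the TCP and whose axes are the flange's). Camera axes: x right, y down, z forward; pixel columns grow to the right and rows downward; lengths in m; the calibration is good to about 2 mm. A picture is of the moment at which its call begins: read the wrist's pose just before it.
- finish_job(): hands the job in, once; it reports no verdict.
The state is a dict: "t": time; "joint_positions": joint angles; "qvel": joint speeds; "effort": joint torques, N m; "position": TCP position; "eef_rot": TCP orientation; "contact_force": force on the tool from outside, world axes, zero at the start; "ft_torque": the same for the moment, N m; "width": finger opening in m.
Only numpy, scipy, OpenCV 4.12 (cv2) and the standard library are available. Lean on these libraries where they do the work, as an engineer would, in place of code of your own. Each camera call takes 0.05 s, during which the arm holds its last target.

## Working session

There is one attempt and no reset: what is moved stays moved. The work goes in short steps, Python scripts to look and compute and a shell command to move; the robot and the scene stay as the last step left them, time stands still between calls to the robot, and variables do not carry over. Pictures are saved under pics/ and viewed, and the job is handed in when it is done.

```bash
ls; mkdir -p pics; python3 - <<'E'
from plant import *
import cv2
s=read_state();print(s['t'],s['position'],s['eef_rot'],s['width'],ctrl.hold_point_z)
for n in ['scene','top']:
    f=grab_frame(n);cv2.imwrite(f'pics/{n}0.png',f['img']);print(n,f['intrinsics'],f['extrinsics'])
E
```

```text
pics
0.0 [ 0.17433586 -0.62569019  0.22164562] [ 9.90782552e-01  1.35459425e-01 -1.58901444e-04 -8.08761804e-04] 0.08724949751902446 0.0187
scene [[512.96918054   0.         317.61447868]
 [  0.         512.96918054 211.82175198]
 [  0.           0.           1.        ]] [[ 7.46694194e-01  6.65167475e-01  1.02894578e-04 -4.31115354e-01]
 [ 3.95698659e-01 -4.44073391e-01 -8.03878968e-01 -2.02278697e-01]
 [-5.34668451e-01  6.00292473e-01 -5.94792900e-01  1.72072199e+00]
 [ 0.00000000e+00  0.00000000e+00  0.00000000e+00  1.00000000e+00]]
top [[473.85328831   0.         322.69996844]
 [  0.         473.85328831 202.87053982]
 [  0.           0.           1.        ]] [[ 1.98148542e-02 -9.99803500e-01 -5.76728330e-04 -5.99936006e-03]
 [-9.75671960e-01 -1.92106196e-02 -2.18392257e-01  5.87466530e-01]
 [ 2.18338264e-01  4.89010840e-03 -9.75860897e-01  1.14589431e+00]
 [ 0.00000000e+00  0.00000000e+00  0.00000000e+00  1.00000000e+00]]
```

View pics/scene0.png

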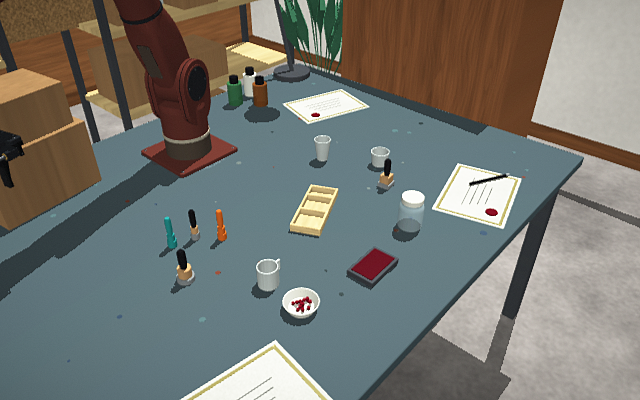

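View pics/top0.png

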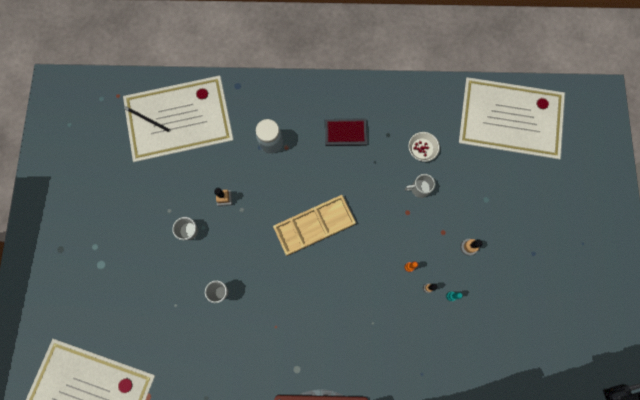

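```bash
cat > h.py <<'E'
import numpy as np,cv2
from plant import *
def ray(f,u,v,z):
    K=f['intrinsics'];E=f['extrinsics'];R=E[:3,:3];c=-R.T@E[:3,3]
    d=R.T@np.linalg.solve(K,[u,v,1.]);return c+d*(z-c[2])/d[2]
def pts(f):
    K=f['intrinsics'];E=f['extrinsics'];Z=f['range_z'].astype(float)
    v,u=np.mgrid[:400,:640];P=np.stack([(u-K[0,2])/K[0,0]*Z,(v-K[1,2])/K[1,1]*Z,Z],-1)
    W=(P-E[:3,3])@E[:3,:3];W[Z==0]=np.nan;return W
def circ(xy):
    A=np.c_[2*xy,np.ones(len(xy))];s=np.linalg.lstsq(A,(xy**2).sum(1),rcond=None)[0]
    return s[:2],np.sqrt(s[2]+s[0]**2+s[1]**2)
E
python3 - <<'E'
from h import *
f=grab_frame('top');g=grab_frame('scene')
W=pts(f);b=(W[...,2]>0.012)&(W[...,0]>0.25)
n,l,st,c=cv2.connectedComponentsWithStats(b.astype(np.uint8))
for i in range(1,n):
    if st[i,4]<25: continue
    p=W[l==i];print(c[i].round(0),st[i,4],p[:,2].max().round(3),np.median(p,0).round(3))
I=f['img']
t=lambda a,k:cv2.resize(a,None,fx=k,fy=k,interpolation=cv2.INTER_CUBIC)
A=I[175:315,150:360];B=I[170:310,390:500]
cv2.imwrite('pics/c1.png',t(A,3.6));cv2.imwrite('pics/c2.png',t(B,4))
G=g['img'];cv2.imwrite('pics/c3.png',t(G[125:300,150:410],3))
E
```

```text
[269. 135.] 707 0.101 [0.759 0.15  0.093]
[345. 131.] 1042 0.025 [ 0.801 -0.052  0.017]
[425. 144.] 279 0.03 [ 0.774 -0.274  0.021]
[420. 148.] 50 0.022 [ 0.758 -0.258  0.016]
[422. 185.] 281 0.059 [ 0.645 -0.255  0.041]
[222. 196.] 233 0.094 [0.604 0.266 0.038]
[313. 224.] 713 0.033 [0.539 0.026 0.021]
[183. 227.] 256 0.052 [0.525 0.374 0.037]
[471. 246.] 250 0.094 [ 0.487 -0.372  0.039]
[411. 265.] 94 0.093 [ 0.433 -0.216  0.057]
[214. 291.] 289 0.077 [0.362 0.276 0.055]
[429. 287.] 95 0.094 [ 0.382 -0.262  0.052]
[454. 295.] 114 0.092 [ 0.362 -0.321  0.053]
```

View pics/c1.png

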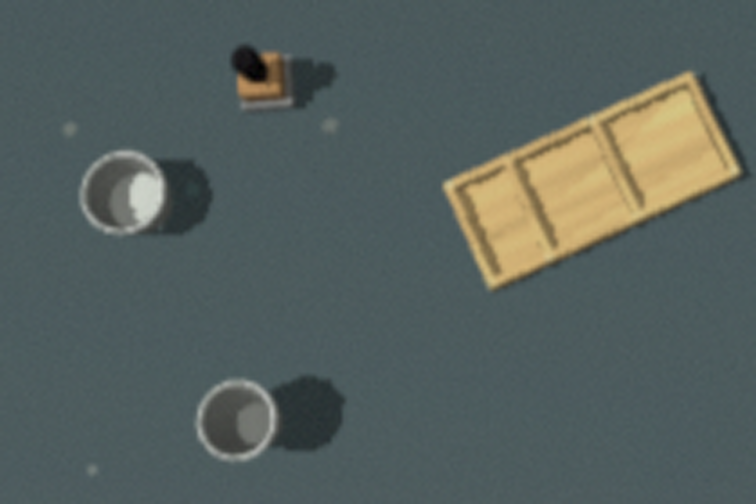

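View pics/c2.png

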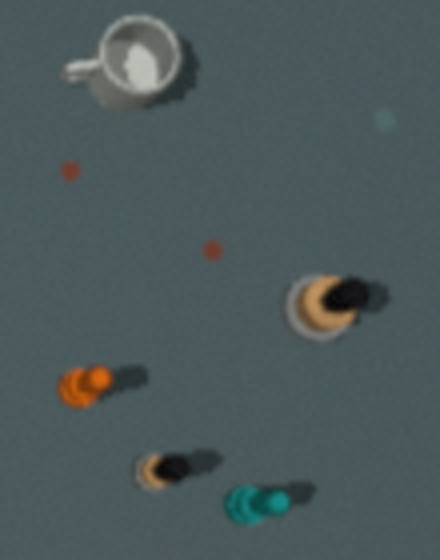

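View pics/c3.png

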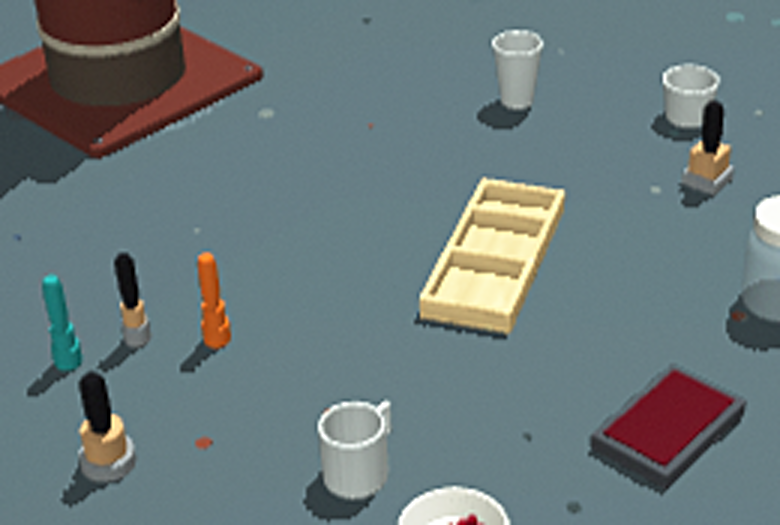

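```bash
python3 - <<'E'
from h import *
f=grab_frame('top');I=f['img'];hsv=cv2.cvtColor(I,cv2.COLOR_BGR2HSV);g=cv2.cvtColor(I,cv2.COLOR_BGR2GRAY)
# cups: bright rim
for nm,(u,v),z,r in [('wide',(184,229),.046,.0285),('tall',(215,292),.072,.0255)]:
    x0,y0=u-20,v-20
    P=np.array([ray(f,a,b,z)[:2] for b in range(y0,y0+40) for a in range(x0,x0+40)])
    G=g[y0:y0+40,x0:x0+40].ravel().astype(float)
    c=ray(f,u,v,z)[:2]
    # rim: per angle brightest sample in annulus
    for it in range(4):
        pp=[]
        for th in np.linspace(0,2*np.pi,72,endpoint=False):
            best=None
            rr=np.linspace(r-.007,r+.007,15);Q=c+np.outer(rr,[np.cos(th),np.sin(th)])
            K=f['intrinsics'];E=f['extrinsics'];C=np.c_[Q,np.full(15,z)]@E[:3,:3].T+E[:3,3];uv=C@K.T;uv=uv[:,:2]/uv[:,2:]
            val=cv2.remap(g.astype(np.float32),uv[:,0].astype(np.float32).reshape(1,-1),uv[:,1].astype(np.float32).reshape(1,-1),cv2.INTER_LINEAR)[0]
            pp.append(Q[val.argmax()])
        c,R=circ(np.array(pp))
    print(nm,c.round(4),R.round(4))
# caddy
m=((hsv[...,0]>12)&(hsv[...,0]<32)&(hsv[...,1]>70)&(hsv[...,2]>90)).astype(np.uint8)
m=cv2.morphologyEx(m,cv2.MORPH_CLOSE,np.ones((9,9)))
n,l,st,c=cv2.connectedComponentsWithStats(m)
i=1+st[1:,4].argmax();print(st[i])
p=np.argwhere(l==i)[:,::-1]
q=np.array([ray(f,a,b,.022)[:2] for a,b in p]).astype(np.float32)
print('caddy',cv2.minAreaRect(q*1000))
# dark handles tops & collars
for nm,(u,v) in [('wseal',(475,245)),('nseal',(431,287)),('sq',(219,192))]:
    s=np.s_[v-14:v+14,u-14:u+14]
    d=(g[s]<30);w=(hsv[s][...,0]>8)&(hsv[s][...,0]<25)&(hsv[s][...,1]>80)&(hsv[s][...,2]>60)
    for k,mm in (('dark',d),('wood',w)):
        yx=np.argwhere(mm)
        if len(yx): print(nm,k,len(yx),(yx.mean(0)[::-1]+[u-14,v-14]).round(1),(yx.min(0)[::-1]+[u-14,v-14]),(yx.max(0)[::-1]+[u-14,v-14]))
E
```

```text
wide [0.5194 0.3655] 0.0257
tall [0.36   0.2637] 0.025
[ 274  195   81   60 2510]
caddy ((538.786865234375, 26.90155029296875), (87.05890655517578, 201.6106719970703), 26.106828689575195)
wseal dark 59 [476.5 243.4] [471 240] [481 246]
wseal wood 110 [470.  246.1] [464 239] [478 252]
nseal dark 35 [432.7 286.6] [429 284] [436 289]
nseal wood 29 [427.7 287.8] [425 284] [431 291]
sq dark 50 [219.2 192.6] [215 189] [223 196]
sq wood 108 [223.1 197.1] [216 190] [228 202]
```

```bash
python3 -m pendant '[[0.032,-0.014,0,0,0,-7,100],[0.033,-0.010,0,0,0,-7,100],[0.034,-0.006,0,0,0,-7,100],[0.035,-0.002,0,0,0,-7,100],[0.035,0.002,0,0,0,-7,100]]' 20
cat >> h.py <<'E'
from scipy.spatial.transform import Rotation as Ro
def go(tx,ty,yaw=26.1,z=None):
    s=read_state();R=Ro.from_quat(s['eef_rot']);p=np.array(s['position']);M=R.as_matrix()
    cur=np.degrees(np.arctan2(M[1,1],M[0,1]));dy=(yaw-cur+90)%180-90
    d=M.T@(np.array([tx,ty,p[2] if z is None else z])-p)
    tgt=np.array([[0,0,0],[0,0,0],[0,0,0]],float)
    a=np.radians(yaw) if abs((yaw-cur+180)%360-180)<=90 else np.radians(yaw+180)
    T=np.c_[[np.sin(a),-np.cos(a),0],[np.cos(a),np.sin(a),0],[0,0,-1]]
    rv=Ro.from_matrix(M.T@T).as_rotvec(degrees=True)
    print('t',round(s['t'],2),'p',p.round(4),'yaw_y',cur.round(1),'w',round(s['width'],4),'F',np.round(s['contact_force'],1));print('tool shift',d.round(4),'rot',rv.round(2))
E
python3 -c "
from h import *
go(.52,.367)"
```

```text
t: 0.67
position: [0.3023, -0.5167, 0.2201]
eef_rot: [0.904, 0.428, -0.003, -0.001]
contact_force: [1.3, -0.1, -1.2]
width: 0.0872Traceback (most recent call last):
  File "<string>", line 3, in <module>
    go(.52,.367)
    ~~^^^^^^^^^^
  File "h.py", line 21, in go
    rv=Ro.from_matrix(M.T@T).as_rotvec(degrees=True)
       ~~~~~~~~~~~~~~^^^^^^^
  File "scipy/spatial/transform/_rotation.pyx", line 1143, in scipy.spatial.transform._rotation.Rotation.from_matrix
ValueError: Non-positive determinant (left-handed or null coordinate frame) in rotation matrix 0: [[-0.41647537  0.90913569  0.00453419]
 [ 0.9091452   0.41645944  0.0040679 ]
 [-0.00180997 -0.00581642  0.99998145]].
```

```bash
sed -i 's/\[np.sin(a),-np.cos(a),0\]/[-np.sin(a),np.cos(a),0]/' h.py
python3 -c "
from h import *
go(.52,.0)"
```

```text
t 0.67 p [ 0.3023 -0.5167  0.2201] yaw_y -39.3 w 0.0872 F [ 1.3 -0.1 -1.2]
tool shift [ 0.5377 -0.1587 -0.0018] rot [ -0.36   0.1  -65.39]
```

```bash
python3 -m pendant '[[0.038,-0.011,0,0,0,-7,100],[0.039,-0.007,0,0,0,-7,100],[0.040,-0.002,0,0,0,-7,100],[0.040,0.003,0,0,0,-7,100],[0.039,0.008,0,0,0,-7,100]]'
python3 -c "
from h import *
go(.52,.367)"
```

```text
t: 1.08
position: [0.3822, -0.3254, 0.2183]
eef_rot: [0.728, 0.686, -0.003, -0.001]
contact_force: [1.1, -0.5, 0.0]
width: 0.0868
t 1.08 p [ 0.3822 -0.3254  0.2183] yaw_y -3.4 w 0.0868 F [ 1.1 -0.5  0. ]
tool shift [ 0.6994  0.096  -0.002 ] rot [ -0.35   0.03 -29.54]
```

```bash
python3 -m pendant '[[0.038,0.015,0,0,0,-7,100],[0.036,0.019,0,0,0,-7,100],[0.034,0.023,0,0,0,-7,100],[0.031,0.027,0,0,0,-7,100],[0.031,0.027,0,0,0,-1,100]]'
python3 -c "
from h import *
go(.50,.367)"
```

```text
t: 1.5
position: [0.4592, -0.1321, 0.2181]
eef_rot: [0.525, 0.851, -0.003, -0.001]
contact_force: [0.3, -0.0, 0.1]
width: 0.0871
t 1.5 p [ 0.4592 -0.1321  0.2181] yaw_y 26.6 w 0.0871 F [ 0.3 -0.   0.1]
tool shift [ 0.4278  0.2602 -0.0025] rot [-0.33  0.13  0.54]
```

```bash
python3 -m pendant '[[0.033,0.020,0,0,0,0,100],[0.033,0.020,0,0,0,0,100],[0.033,0.020,0,0,0,0,100],[0.015,0.010,0,0,0,0,100],[0,0,0,0,0,0,100]]'
cat >> h.py <<'E'
def wrist(name):
    s=read_state();f=grab_frame('wrist');cv2.imwrite(name,f['img'])
    T=np.eye(4);T[:3,:3]=Ro.from_quat(s['eef_rot']).as_matrix();T[:3,3]=s['position']
    f['extrinsics']=np.linalg.inv(T@f['mount']);return f
E
python3 -c "
from h import *
f=wrist('pics/w1.png');print(f['mount'].round(3),f['intrinsics'].round(1))
go(.51,.367)"
```

```text
t: 1.92
position: [0.471, 0.0176, 0.2186]
eef_rot: [0.519, 0.855, -0.002, 0.001]
contact_force: [-0.5, -0.7, -0.2]
width: 0.0871
[[ 0.    -0.969 -0.249  0.068]
 [ 1.     0.    -0.     0.   ]
 [ 0.    -0.249  0.969 -0.162]
 [ 0.     0.     0.     1.   ]] [[324.7   0.  315.3]
 [  0.  324.7 198.2]
 [  0.    0.    1. ]]
t 1.97 p [0.4709 0.0162 0.2186] yaw_y 27.4 w 0.0868 F [-0.1  0.3  0.5]
tool shift [ 0.2933  0.1964 -0.0013] rot [-0.14  0.17  1.35]
```

View pics/w1.png

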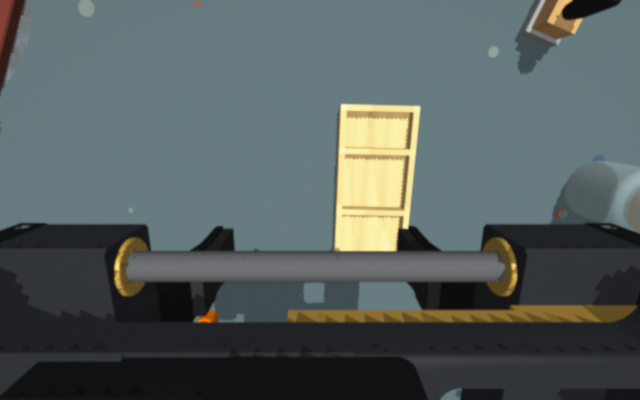

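```bash
python3 - <<'E'
from h import *
f=wrist('pics/w2.png')
I=f['img'];t=cv2.resize(I[90:260,310:450],None,fx=4,fy=4,interpolation=cv2.INTER_CUBIC);cv2.imwrite('pics/w2c.png',t[:600])
for u,v in [(341,105),(420,106),(336,250),(397,250)]: print(ray(f,u,v,.022).round(4))
hsv=cv2.cvtColor(I,cv2.COLOR_BGR2HSV)
m=((hsv[...,0]>12)&(hsv[...,0]<32)&(hsv[...,1]>60)&(hsv[...,2]>90));m[250:]=0;m[:,:325]=0;m[:,430:]=0
for v in range(108,225,20):
    u=np.flatnonzero(m[v]);a,b=ray(f,u[0]-.5,v,.022),ray(f,u[-1]+.5,v,.022);print(v,u[0],u[-1],a.round(4)[:2],b.round(4)[:2],np.linalg.norm(a-b).round(4),((a+b)/2).round(4)[:2])
u=380;v=np.flatnonzero(m[:,u])[0];print(v,ray(f,u,v-.5,.022))
E
```

```text
[0.4588 0.0974 0.022 ]
[0.5338 0.1352 0.022 ]
[ 0.533  -0.0511  0.022 ]
[ 0.5974 -0.0175  0.022 ]
108 340 420 [0.4589 0.094 ] [0.5353 0.1337] 0.0862 [0.4971 0.1139]
128 339 418 [0.4679 0.0752] [0.5445 0.1151] 0.0864 [0.5062 0.0951]
148 338 416 [0.4771 0.0558] [0.554  0.0958] 0.0866 [0.5156 0.0758]
168 338 414 [0.4877 0.0364] [0.5637 0.0759] 0.0857 [0.5257 0.0561]
188 337 412 [0.4976 0.0158] [0.5738 0.0554] 0.086 [0.5357 0.0356]
208 336 410 [ 0.5078 -0.0055] [0.5842 0.0343] 0.0862 [0.546  0.0144]
104 [0.49478096 0.11785434 0.022     ]
```

View pics/w2c.png

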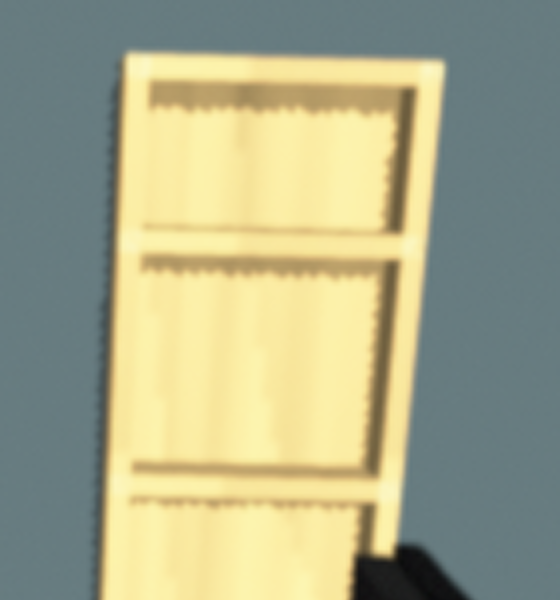

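```bash
python3 - <<'E'
from h import *
go(.56,.286)
E
```

```text
t 2.02 p [0.4709 0.0137 0.2184] yaw_y 27.3 w 0.0868 F [-0.1 -0.3 -0.6]
tool shift [ 0.2012  0.204  -0.0013] rot [-0.17  0.19  1.18]
```

```bash
python3 -m pendant '[[0.028,0.029,0,0,0,1.2,100],[0.028,0.029,0,0,0,0,100],[0.028,0.029,0,0,0,0,100],[0.028,0.029,0,0,0,0,100],[0.028,0.029,0,0,0,0,100]]'
python3 -m pendant '[[0.028,0.029,0,0,0,0,100],[0.025,0.022,0,0,0,0,100],[0.010,0.007,0,0,0,0,100],[0,0,0,0,0,0,100],[0,0,0,0,0,0,100]]'
python3 - <<'E'
from h import *
f=wrist('pics/w3.png')
go(.52,.366)
E
```

```text
t: 2.43
position: [0.5456, 0.1867, 0.2155]
eef_rot: [0.543, 0.839, -0.007, 0.004]
contact_force: [0.8, 0.8, 0.8]
width: 0.0873
t: 2.85
position: [0.579, 0.2681, 0.2088]
eef_rot: [0.546, 0.838, -0.009, 0.002]
contact_force: [0.5, -0.5, 0.6]
width: 0.0875
t 2.9 p [0.579  0.2674 0.2087] yaw_y 23.7 w 0.0867 F [ 0.4 -0.2 -0.4]
tool shift [ 0.114  -0.0143 -0.0014] rot [-0.75  0.77 -2.39]
```

View pics/w3.png

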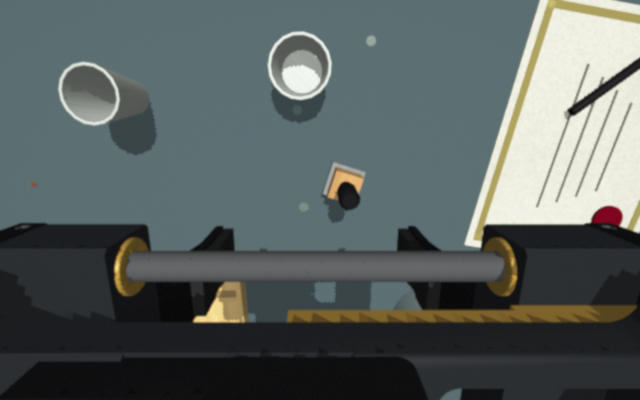

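```bash
cat >> h.py <<'E'
def rim(f,u,v,z,r,w=.006,save=None):
    "centre of bright rim ring of mid radius r, robust"
    g=cv2.cvtColor(f['img'],cv2.COLOR_BGR2GRAY).astype(np.float32);K=f['intrinsics'];E=f['extrinsics']
    c=ray(f,u,v,z)[:2]
    th=np.radians(np.arange(0,360,4));rr=np.linspace(r-w,r+w,25)
    for it in range(15):
        Q=c+np.stack([np.cos(th),np.sin(th)],-1)[:,None]*rr[None,:,None]
        C=np.concatenate([Q,np.full(Q.shape[:2]+(1,),z)],-1)@E[:3,:3].T+E[:3,3];uv=C@K.T;uv=(uv[...,:2]/uv[...,2:]).astype(np.float32)
        val=cv2.remap(g,uv[...,0].copy(),uv[...,1].copy(),cv2.INTER_LINEAR)
        # outer edge: strongest drop going outwards
        k=np.diff(val,axis=1).argmin(1);P=Q[np.arange(len(th)),k]
        c2,R=circ(P);e=abs(np.linalg.norm(P-c2,axis=1)-R);ok=e<=max(np.percentile(e,75),.0008);c2,R=circ(P[ok])
        c=c2
    return c.round(4),R.round(4),e[ok].max().round(4)
E
python3 - <<'E'
from h import *
f=wrist('pics/w4.png')
print(rim(f,299,66,.046,.030,.012)); print(rim(f,88,94,.072,.027,.012))
t=grab_frame('top')
print(rim(t,184,229,.046,.030,.012)); print(rim(t,215,292,.072,.027,.012))
E
```

```text
(array([0.5189, 0.3619]), np.float64(0.029), np.float64(0.0))
(array([0.36  , 0.2637]), np.float64(0.026), np.float64(0.0))
(array([0.5216, 0.3625]), np.float64(0.031), np.float64(0.0078))
(array([0.359 , 0.2645]), np.float64(0.0259), np.float64(0.0018))
```

```bash
python3 - <<'E'
from h import *
go(.5195,.3625,26.2,.10)
E
```

```text
t 3.0 p [0.5789 0.2669 0.2095] yaw_y 23.7 w 0.0871 F [-0.8 -0.5  0.1]
tool shift [ 0.1129 -0.0148  0.1081] rot [-0.69  0.81 -2.54]
```

```bash
python3 -m pendant '[[0.036,-0.005,0,-0.7,0.8,-2.5,100],[0.036,-0.005,0,0,0,0,100],[0.030,-0.004,0.01,0,0,0,100],[0.010,0,0.03,0,0,0,100],[0,0,0.030,0,0,0,100]]'
python3 - <<'E'
from h import *
go(.5195,.3625,26.2,.024)
E
```

```text
t: 3.42
position: [0.5239, 0.3575, 0.1456]
eef_rot: [0.535, 0.845, 0.005, 0.006]
contact_force: [0.2, -0.4, -0.6]
width: 0.0867
t 3.42 p [0.5239 0.3575 0.1456] yaw_y 25.4 w 0.0867 F [ 0.2 -0.4 -0.6]
tool shift [ 0.007  -0.0037  0.1215] rot [ 0.86  0.24 -0.85]
```

```bash
python3 -m pendant '[[0.004,-0.002,0.02,0.8,0.2,-0.8,100],[0.002,-0.001,0.02,0,0,0,100],[0,0,0.02,0,0,0,100],[0,0,0.010,0,0,0,100],[0,0,0.0,0,0,0,100]]'
python3 - <<'E'
from h import *
go(.5195,.3625,26.2,.024)
E
```

```text
t: 3.83
position: [0.518, 0.3541, 0.0685]
eef_rot: [0.529, 0.848, -0.004, 0.001]
contact_force: [-0.1, 0.2, 0.5]
width: 0.0868
t 3.83 p [0.518  0.3541 0.0685] yaw_y 26.1 w 0.0868 F [-0.1  0.2  0.5]
tool shift [0.0071 0.0054 0.0444] rot [-0.35  0.31 -0.13]
```

```bash
python3 -m pendant '[[0.005,0.004,0,-0.3,0.3,0,100],[0.002,0.001,0.01,0,0,0,100],[0,0,0.015,0,0,0,100],[0,0,0.012,0,0,0,100],[0,0,0.0,0,0,0,100]]'
python3 - <<'E'
from h import *
go(.5195,.3625,26.2,.024)
f=wrist('pics/w5.png')
E
```

```text
t: 4.25
position: [0.523, 0.3626, 0.0319]
eef_rot: [0.531, 0.847, 0.002, 0.001]
contact_force: [-0.0, 0.3, -0.5]
width: 0.0867
t 4.25 p [0.523  0.3626 0.0319] yaw_y 25.9 w 0.0867 F [-0.   0.3 -0.5]
tool shift [ 0.0015 -0.0032  0.0079] rot [ 0.25  0.   -0.34]
```

View pics/w5.png

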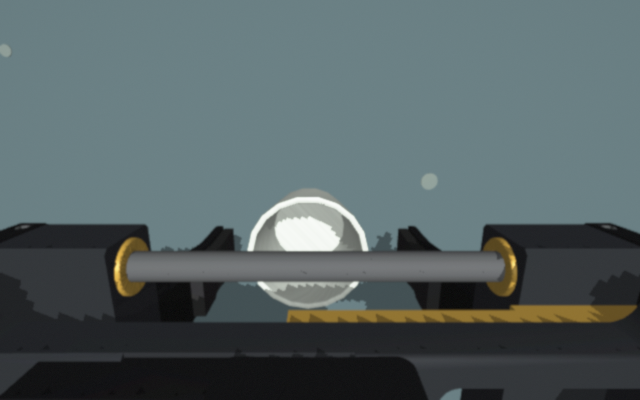

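```bash
python3 - <<'E'
from h import *
f=wrist('pics/w6.png')
# top arc: use pixels left/right/top of rim
for p in [(248,250),(368,250),(308,197),(308,306)]: print(ray(f,*p,.046).round(4))
E
```

```text
[0.4917 0.3514 0.046 ]
[0.5452 0.3772 0.046 ]
[0.5067 0.3887 0.046 ]
[0.5319 0.3361 0.046 ]
```

```bash
python3 -m pendant '[[0.001,-0.003,0.004,0.2,0,-0.3,100],[0,0,0.004,0,0,0,100],[0,0,0,0,0,0,0],[0,0,0,0,0,0,0],[0,0,0,0,0,0,0]]' 25
python3 -m pendant '[[0,0,0,0,0,0,0],[0,0,0,0,0,0,0],[0,0,0,0,0,0,0],[0,0,-0.015,0,0,0,0],[0,0,-0.015,0,0,0,0]]' 25
python3 - <<'E'
from h import *
go(.5195,.3625,26.2,.024)
f=wrist('pics/w7.png')
E
```

```text
t: 4.77
position: [0.5205, 0.3637, 0.0265]
eef_rot: [0.528, 0.849, 0.002, 0.001]
contact_force: [0.4, -0.4, -0.1]
width: 0.0742
t: 5.18
position: [0.5189, 0.3624, 0.0558]
eef_rot: [0.528, 0.849, -0.0, -0.0]
contact_force: [1.7, 0.3, -0.7]
width: 0.0578
t 5.18 p [0.5189 0.3624 0.0558] yaw_y 26.3 w 0.0578 F [ 1.7  0.3 -0.7]
tool shift [-0.0002  0.0006  0.0318] rot [-0.04 -0.01  0.05]
```

View pics/w7.png

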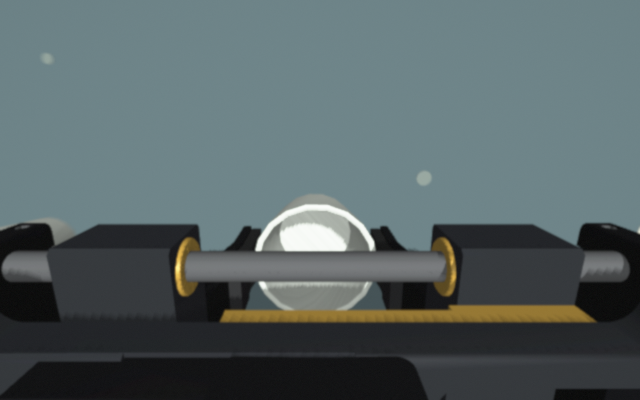

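```bash
python3 -m pendant '[[0,0,-0.035,0,0,0,0],[0,0,-0.035,0,0,0,0],[0,0,-0.025,0,0,0,0],[-0.02,0,-0.01,0,0,0,0],[-0.035,-0.01,0,0,0,0,0]]'
python3 - <<'E'
from h import *
go(.5645,-.025,26.2,.14)
E
```

```text
t: 5.65
position: [0.532, 0.3176, 0.1756]
eef_rot: [0.523, 0.852, 0.006, 0.0]
contact_force: [-0.6, -0.5, -0.9]
width: 0.0577
t 5.65 p [0.532  0.3176 0.1756] yaw_y 26.9 w 0.0577 F [-0.6 -0.5 -0.9]
tool shift [-0.3204 -0.1264  0.0325] rot [ 0.55 -0.34  0.72]
```

```bash
python3 -m pendant '[[-0.036,-0.014,0,0.5,-0.3,0.7,0],[-0.036,-0.014,0,0,0,0,0],[-0.036,-0.014,0,0,0,0,0],[-0.036,-0.014,0,0,0,0,0],[-0.036,-0.014,0,0,0,0,0]]'
python3 - <<'E'
from h import *
go(.5645,-.025,26.2,.14)
E
```

```text
t: 6.07
position: [0.5507, 0.1233, 0.1834]
eef_rot: [0.525, 0.851, 0.005, 0.004]
contact_force: [1.3, 0.2, -0.9]
width: 0.0572
t 6.07 p [0.5507 0.1233 0.1834] yaw_y 26.7 w 0.0572 F [ 1.3  0.2 -0.9]
tool shift [-0.1387 -0.0548  0.0428] rot [0.73 0.03 0.47]
```

```bash
python3 -m pendant '[[-0.036,-0.014,0.01,0.7,0,0.5,0],[-0.036,-0.014,0.01,0,0,0,0],[-0.034,-0.013,0.01,0,0,0,0],[-0.020,-0.007,0.01,0,0,0,0],[-0.005,-0.003,0.01,0,0,0,0]]'
python3 - <<'E'
from h import *
go(.5645,-.025,26.2,.08)
f=wrist('pics/w8.png')
E
```

```text
t: 6.48
position: [0.5663, -0.0323, 0.1406]
eef_rot: [0.533, 0.846, 0.001, 0.008]
contact_force: [0.2, -0.4, -0.4]
width: 0.0577
t 6.48 p [ 0.5663 -0.0323  0.1406] yaw_y 25.6 w 0.0577 F [ 0.2 -0.4 -0.4]
tool shift [0.0081 0.0009 0.0605] rot [ 0.54  0.68 -0.57]
```

View pics/w8.png

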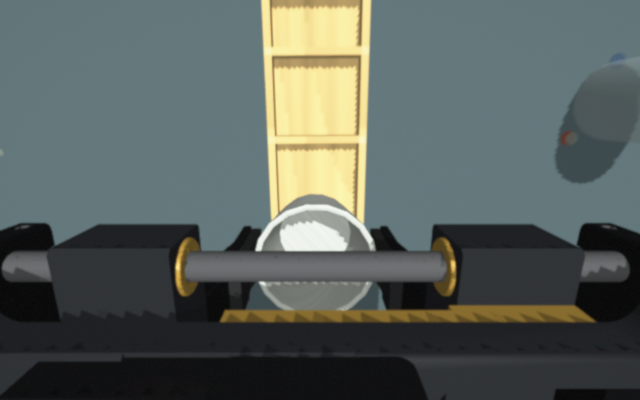

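```bash
python3 - <<'E'
from h import *
f=wrist('pics/w9.png')
cv2.imwrite('pics/w9c.png',cv2.resize(f['img'][:220,240:400],None,fx=3.5,fy=3.5)[:600])
y=np.array([.4415,-.897])
p=ray(f,316,139,.022)[:2];q=ray(f,316.5,51,.022)[:2];print(p,q,'C',p-.019*y,q+.051*y, 'bay',p+.039*y)
g=np.array(ray(f,315,258,.056))
s=read_state();print(s['position'])
E
```

```text
[0.54596584 0.01056064] [0.51659242 0.07267027] C [0.53757734 0.02760364] [0.53910892 0.02692327] bay [ 0.56318434 -0.02442236]
[ 0.56496259 -0.02945755  0.13927871]
```

View pics/w9c.png

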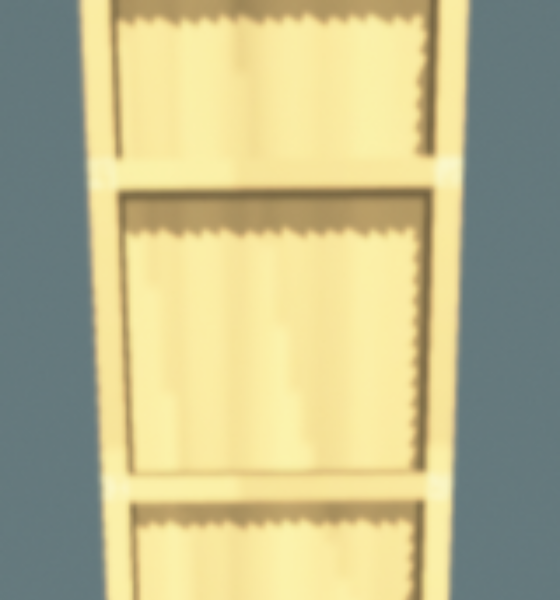

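```bash
python3 -m pendant '[[0.004,0,0.01,0.5,0.6,-0.5,0],[0.002,0,0.02,0,0,0,0],[0,0,0.02,0,0,0,0],[0,0,0.015,0,0,0,0],[0,0,0,0,0,0,0]]'
python3 - <<'E'
from h import *
go(.5641,-.0248,26.2,.0335)
E
```

```text
t: 7.0
position: [0.5639, -0.0111, 0.0756]
eef_rot: [0.522, 0.853, 0.003, -0.0]
contact_force: [-0.7, -0.5, -1.6]
width: 0.0577
t 7.0 p [ 0.5639 -0.0111  0.0756] yaw_y 27.1 w 0.0577 F [-0.7 -0.5 -1.6]
tool shift [-0.0124 -0.0062  0.042 ] rot [ 0.25 -0.22  0.86]
```

```bash
python3 -m pendant '[[-0.008,-0.004,0,0.2,-0.2,0.8,0],[-0.004,-0.002,0,0,0,0,0],[0,0,0.005,0,0,0,0],[0,0,0.005,0,0,0,0],[0,0,0,0,0,0,0]]'
python3 - <<'E'
from h import *
go(.5641,-.0248,26.2,.0335)
E
```

```text
t: 7.42
position: [0.5657, -0.0198, 0.0684]
eef_rot: [0.525, 0.851, 0.002, 0.001]
contact_force: [0.8, 0.1, -1.1]
width: 0.0576
t 7.42 p [ 0.5657 -0.0198  0.0684] yaw_y 26.6 w 0.0576 F [ 0.8  0.1 -1.1]
tool shift [-0.0038 -0.0038  0.0348] rot [ 0.24 -0.01  0.45]
```

```bash
python3 -m pendant '[[-0.003,-0.003,0.004,0.2,0,0.4,0],[-0.001,-0.001,0.01,0,0,0,0],[0,0,0.01,0,0,0,0],[0,0,0.004,0,0,0,0],[0,0,0,0,0,0,0]]'
python3 - <<'E'
from h import *
go(.5641,-.0248,26.2,.0325)
E
```

```text
t: 7.83
position: [0.5642, -0.0263, 0.0381]
eef_rot: [0.529, 0.849, 0.0, 0.001]
contact_force: [-0.1, -1.3, -1.0]
width: 0.0576
t 7.83 p [ 0.5642 -0.0263  0.0381] yaw_y 26.1 w 0.0576 F [-0.1 -1.3 -1. ]
tool shift [0.0014 0.0006 0.0056] rot [ 0.08  0.05 -0.06]
```

```bash
python3 -m pendant '[[0.001,0,0.003,0,0,0,0],[0,0,0.002,0,0,0,0],[0,0,0.001,0,0,0,0],[0,0,0,0,0,0,0],[0,0,0,0,0,0,0]]'
python3 - <<'E'
from h import *
go(.5641,-.0248,26.2,.0325)
E
```

```text
t: 8.25
position: [0.5639, -0.025, 0.0337]
eef_rot: [0.529, 0.849, -0.0, 0.001]
contact_force: [-0.7, -0.1, -1.1]
width: 0.0575
t 8.25 p [ 0.5639 -0.025   0.0337] yaw_y 26.1 w 0.0575 F [-0.7 -0.1 -1.1]
tool shift [0.0001 0.0003 0.0012] rot [ 0.01  0.11 -0.05]
```

```bash
python3 -m pendant '[[0,0,0.002,0,0,0,0],[0,0,0.001,0,0,0,0],[0,0,0.001,0,0,0,0],[0,0,0,0,0,0,0],[0,0,0,0,0,0,0]]'
```

```text
t: 8.67
position: [0.5644, -0.025, 0.0332]
eef_rot: [0.529, 0.849, -0.001, 0.002]
contact_force: [-0.2, -1.1, -0.7]
width: 0.0574
```

```bash
python3 -m pendant '[[0,0,0.003,0,0,0,0],[0,0,0.003,0,0,0,0],[0,0,0.003,0,0,0,0],[0,0,0.003,0,0,0,0],[0,0,0,0,0,0,0]]'
```

```text
t: 9.08
position: [0.5656, -0.0256, 0.0299]
eef_rot: [0.528, 0.849, -0.004, 0.004]
contact_force: [-0.5, -0.6, -1.3]
width: 0.0575
```

```bash
python3 - <<'E'
from h import *
f=wrist('pics/w10.png')
go(.5641,-.0248,26.2,.0325)
E
```

```text
t 9.13 p [ 0.5658 -0.0255  0.0298] yaw_y 26.2 w 0.0577 F [-0.7  0.5 -0.8]
tool shift [ 0.0014 -0.0012 -0.0027] rot [-0.1   0.67  0.01]
```

View pics/w10.png

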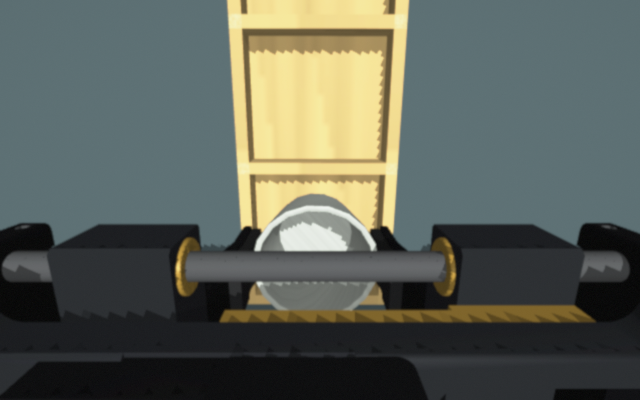

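```bash
python3 -m pendant '[[0,0,0,0,0.6,0,85],[0,0,0,0,0,0,85],[0,0,0,0,0,0,85],[0,0,0,0,0,0,85],[0,0,-0.01,0,0,0,90]]'
python3 - <<'E'
from h import *
go(.5641,-.0248,26.2,.2)
E
```

```text
t: 9.55
position: [0.5645, -0.0257, 0.0371]
eef_rot: [0.529, 0.849, -0.001, -0.002]
contact_force: [0.5, 0.5, 0.6]
width: 0.0749
t 9.55 p [ 0.5645 -0.0257  0.0371] yaw_y 26.2 w 0.0749 F [0.5 0.5 0.6]
tool shift [ 0.0014 -0.0007 -0.1629] rot [-0.24 -0.16 -0.01]
```

```bash
python3 -m pendant '[[0,0,-0.03,0,0,0,90],[0,0,-0.04,0,0,0,90],[0,0,-0.04,0,0,0,90],[0.02,-0.02,-0.03,0,0,0,90],[0.028,-0.028,0,0,0,0,90]]'
python3 - <<'E'
from h import *
go(.3595,.264,26.2,.2)
E
```

```text
t: 9.97
position: [0.5037, -0.0047, 0.1839]
eef_rot: [0.529, 0.848, 0.001, -0.005]
contact_force: [-0.4, 0.3, 0.7]
width: 0.0785
t 9.97 p [ 0.5037 -0.0047  0.1839] yaw_y 26.1 w 0.0785 F [-0.4  0.3  0.7]
tool shift [ 0.3048 -0.0113 -0.0134] rot [-0.19 -0.49 -0.1 ]
```

```bash
python3 -m pendant '[[0.036,-0.001,0,-0.2,-0.5,0,90],[0.038,-0.001,0,0,0,0,90],[0.038,-0.001,0,0,0,0,90],[0.038,-0.001,0,0,0,0,90],[0.036,-0.001,0,0,0,0,90]]'
python3 -m pendant '[[0.03,-0.001,0,0,0,0,90],[0.01,0,0,0,0,0,90],[0,0,0,0,0,0,90],[0,0,0,0,0,0,90],[0,0,0,0,0,0,90]]'
python3 - <<'E'
from h import *
f=wrist('pics/w11.png');go(.3595,.264,26.2,.2)
f=grab_frame('top');cv2.imwrite('pics/t11.png',cv2.resize(f['img'][160:320,140:380],None,fx=3.3,fy=3.3))
print(rim(f,335,213,.052,.030,.010))
E
```

```text
t: 10.38
position: [0.4136, 0.1615, 0.189]
eef_rot: [0.534, 0.846, -0.0, 0.005]
contact_force: [0.9, 0.5, -0.3]
width: 0.0783
t: 10.8
position: [0.39, 0.2065, 0.1916]
eef_rot: [0.528, 0.849, 0.0, 0.008]
contact_force: [0.6, 0.5, -0.1]
width: 0.0785
t 10.85 p [0.3902 0.2062 0.1916] yaw_y 26.3 w 0.0783 F [ 0.1 -0.1 -0.5]
tool shift [ 0.0653 -0.0019 -0.0093] rot [0.5  0.8  0.06]
(array([ 0.5695, -0.0214]), np.float64(0.0329), np.float64(0.0048))
```

View pics/w11.png

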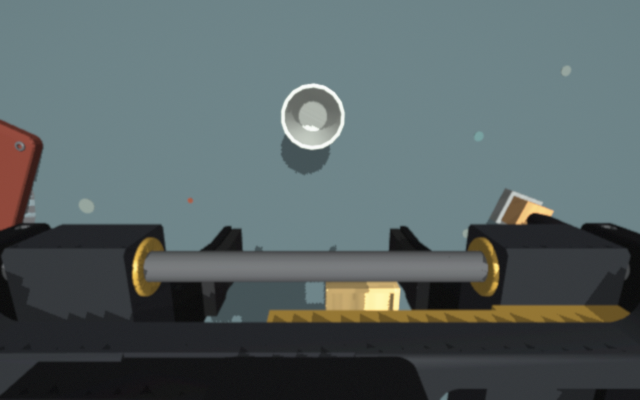

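View pics/t11.png

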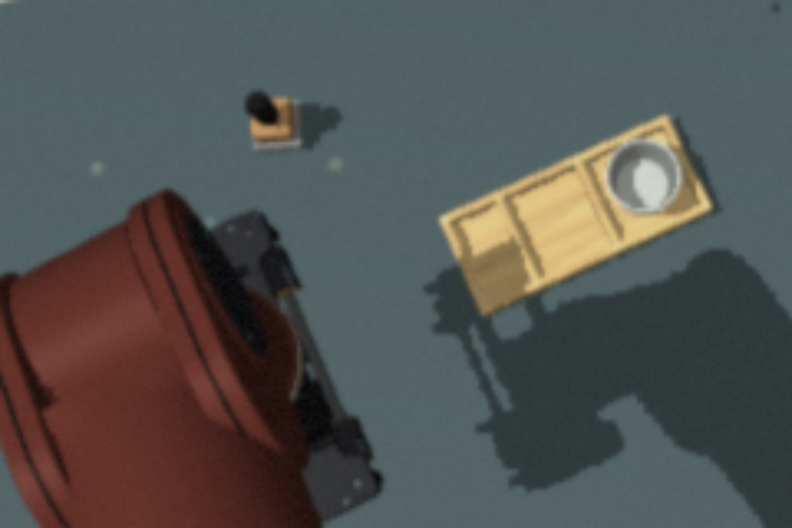

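```bash
python3 - <<'E'
from h import *
f=wrist('pics/w12.png');print(rim(f,313,116,.072,.027,.010))
c=rim(f,313,116,.072,.027,.010)[0];go(*c,26.2,.1)
t=grab_frame('top')
for p in [(323,214),(347,214),(335.5,202.5),(335.5,225)]: print(ray(t,*p,.052).round(4))
E
```

```text
(array([0.36  , 0.2639]), np.float64(0.0263), np.float64(0.0007))
t 10.95 p [0.3903 0.2058 0.1913] yaw_y 26.2 w 0.078 F [ 0.5  1.3 -0.7]
tool shift [ 0.0667 -0.0023  0.0904] rot [ 0.48  0.78 -0.02]
[0.5611 0.0043 0.052 ]
[ 0.5623 -0.0573  0.052 ]
[ 0.592  -0.0274  0.052 ]
[ 0.533  -0.0282  0.052 ]
```

```bash
python3 -m pendant '[[0.03,-0.001,0,0.5,0.8,0,90],[0.028,-0.001,0.01,0,0,0,90],[0.008,0,0.025,0,0,0,90],[0,0,0.02,0,0,0,90],[0,0,0.0,0,0,0,90]]'
python3 - <<'E'
from h import *
go(.36,.2639,26.2,.047)
E
```

```text
t: 11.42
position: [0.3622, 0.263, 0.135]
eef_rot: [0.533, 0.846, 0.001, -0.0]
contact_force: [-0.2, -1.0, -0.5]
width: 0.0784
t 11.42 p [0.3622 0.263  0.135 ] yaw_y 25.5 w 0.0784 F [-0.2 -1.  -0.5]
tool shift [ 0.0016 -0.0018  0.088 ] rot [ 0.11 -0.11 -0.66]
```

```bash
python3 -m pendant '[[0.001,-0.001,0.015,0,0,-0.6,90],[0,0,0.015,0,0,0,90],[0,0,0.015,0,0,0,90],[0,0,0.003,0,0,0,90],[0,0,0.0,0,0,0,90]]'
python3 - <<'E'
from h import *
go(.36,.2639,26.2,.047)
E
```

```text
t: 11.83
position: [0.3636, 0.2613, 0.0876]
eef_rot: [0.531, 0.847, 0.001, -0.001]
contact_force: [0.5, 0.3, 0.4]
width: 0.0783
t 11.83 p [0.3636 0.2613 0.0876] yaw_y 25.9 w 0.0783 F [0.5 0.3 0.4]
tool shift [ 0.0038 -0.0021  0.0406] rot [ 0.   -0.2  -0.34]
```

```bash
python3 -m pendant '[[0.004,-0.002,0,0,0,-0.3,90],[0.001,-0.001,0.01,0,0,0,90],[0,0,0.015,0,0,0,90],[0,0,0.010,0,0,0,90],[0,0,0.0,0,0,0,90]]'
python3 - <<'E'
from h import *
go(.36,.2639,26.2,.047)
f=wrist('pics/w13.png')
E
```

```text
t: 12.25
position: [0.3616, 0.2649, 0.0545]
eef_rot: [0.53, 0.848, 0.003, 0.001]
contact_force: [-0.6, -0.0, -0.6]
width: 0.0782
t 12.25 p [0.3616 0.2649 0.0545] yaw_y 26.0 w 0.0782 F [-0.6 -0.  -0.6]
tool shift [-0.0002 -0.0019  0.0075] rot [ 0.33 -0.12 -0.22]
```

View pics/w13.png

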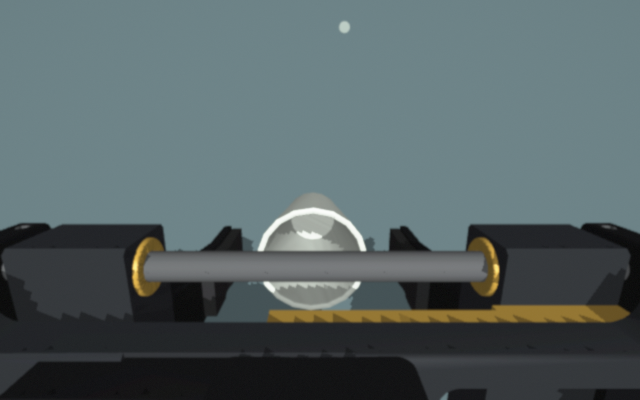

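```bash
python3 -m pendant '[[0,-0.002,0.005,0.3,0,0,90],[0,0,0.003,0,0,0,90],[0,0,0,0,0,0,0],[0,0,0,0,0,0,0],[0,0,0,0,0,0,0]]' 25
python3 -m pendant '[[0,0,0,0,0,0,0],[0,0,0,0,0,0,0],[0,0,0,0,0,0,0],[0,0,0,0,0,0,0],[0,0,0,0,0,0,0]]'
python3 - <<'E'
from h import *
go(.36,.2639,26.2,.047)
E
python3 -m pendant '[[0,0,-0.02,0,0,0,0],[0,0,-0.03,0,0,0,0],[0,0,-0.03,0,0,0,0],[0,0,-0.03,0,0,0,0],[0,0,0,0,0,0,0]]'
python3 - <<'E'
from h import *
go(.5625,-.026,26.2,.2)
f=wrist('pics/w14.png')
E
```

```text
t: 12.72
position: [0.3604, 0.2651, 0.0479]
eef_rot: [0.53, 0.848, 0.001, -0.0]
contact_force: [-0.8, 0.3, -0.1]
width: 0.0656
t: 13.13
position: [0.3608, 0.2651, 0.0485]
eef_rot: [0.53, 0.848, 0.002, -0.0]
contact_force: [-0.1, 0.2, -0.7]
width: 0.0515
t 13.13 p [0.3608 0.2651 0.0485] yaw_y 26.0 w 0.0515 F [-0.1  0.2 -0.7]
tool shift [-0.0008 -0.0013  0.0015] rot [ 0.16 -0.11 -0.19]
t: 13.55
position: [0.3582, 0.2648, 0.1609]
eef_rot: [0.529, 0.849, -0.0, -0.003]
contact_force: [1.2, 1.4, -0.3]
width: 0.0516
t 13.55 p [0.3582 0.2648 0.1609] yaw_y 26.2 w 0.0516 F [ 1.2  1.4 -0.3]
tool shift [-0.3509  0.055  -0.041 ] rot [-0.2  -0.28 -0.03]
```

View pics/w14.png

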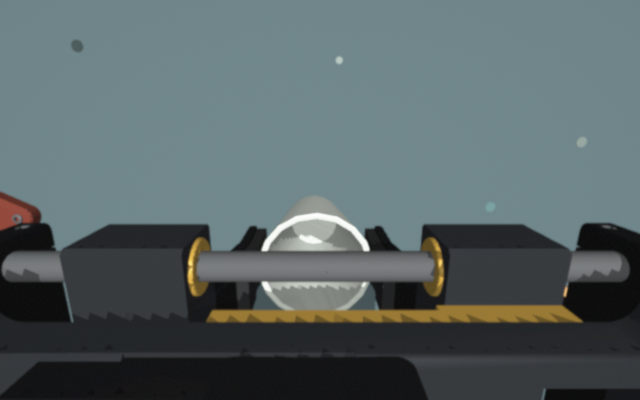

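```bash
python3 - <<'E'
from h import *
go(.602,-.107,26.2,.2)
E
python3 -m pendant '[[-0.03,0.004,-0.02,-0.2,-0.3,0,0],[-0.039,0.005,-0.01,0,0,0,0],[-0.039,0.005,-0.01,0,0,0,0],[-0.039,0.005,0,0,0,0,0],[-0.039,0.005,0,0,0,0,0]]'
python3 -m pendant '[[-0.039,0.005,0,0,0,0,0],[-0.039,0.005,0,0,0,0,0],[-0.039,0.005,0,0,0,0,0],[-0.039,0.005,0,0,0,0,0],[-0.039,0.005,0,0,0,0,0]]'
python3 - <<'E'
from h import *
go(.602,-.107,26.2,.2)
E
```

```text
t 13.6 p [0.3577 0.2637 0.1588] yaw_y 26.1 w 0.0518 F [ 0.6 -0.3 -0.3]
tool shift [-0.4402  0.0559 -0.0433] rot [-0.29 -0.24 -0.09]
t: 14.02
position: [0.4603, 0.1084, 0.1981]
eef_rot: [0.523, 0.853, -0.002, 0.001]
contact_force: [0.3, 0.3, -1.2]
width: 0.0516
t: 14.43
position: [0.5733, -0.0642, 0.1924]
eef_rot: [0.523, 0.852, -0.006, -0.0]
contact_force: [0.3, 0.1, 1.1]
width: 0.0517
t 14.43 p [ 0.5733 -0.0642  0.1924] yaw_y 27.0 w 0.0517 F [0.3 0.1 1.1]
tool shift [-0.0512  0.0061 -0.0074] rot [-0.55  0.32  0.76]
```

```bash
python3 -m pendant '[[-0.030,0.003,-0.004,-0.5,0.3,0.7,0],[-0.012,0.002,-0.004,0,0,0,0],[0,0,0,0,0,0,0],[0,0,0,0,0,0,0],[0,0,0,0,0,0,0]]'
python3 - <<'E'
from h import *
f=wrist('pics/w15.png')
go(.5625,-.026,26.2,.2)
E
```

```text
t: 14.85
position: [0.5975, -0.1113, 0.1896]
eef_rot: [0.533, 0.846, -0.003, -0.005]
contact_force: [-0.1, 0.8, -1.4]
width: 0.0517
t 14.9 p [ 0.5972 -0.1107  0.1896] yaw_y 25.6 w 0.0519 F [-0.5  0.2 -0.8]
tool shift [ 0.0914  0.0052 -0.0099] rot [-0.62 -0.36 -0.63]
```

View pics/w15.png

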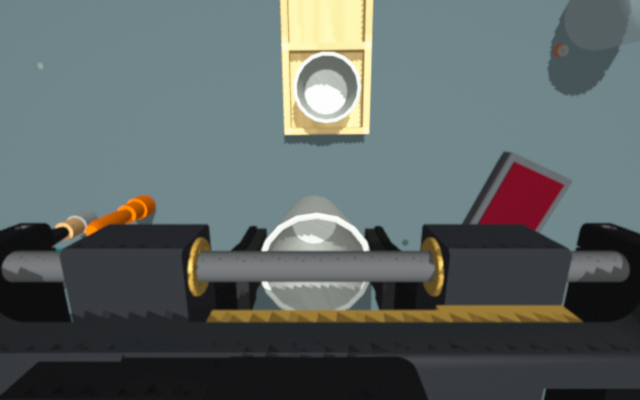

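```bash
cat >> h.py <<'E'
def held(f,dz,R,box=(250,385,205,248)):
    "held cup rim centre in tool frame: outer bright arc, rim dz above TCP"
    g=cv2.cvtColor(f['img'],cv2.COLOR_BGR2GRAY);M=f['mount'];K=f['intrinsics']
    P=[]
    u0,u1,v0,v1=box
    for v in range(v0+12,v1,2):
        b=np.flatnonzero(g[v,u0:u1]>200)
        if len(b): 
            for u in (u0+b[0]-.5,u0+b[-1]+.5):
                d=M[:3,:3]@np.linalg.solve(K,[u,v,1.]);c=M[:3,3];P.append((c+d*(-dz-c[2])/d[2])[:2])
    P=np.array(P);A=P
    # fixed radius fit
    from scipy.optimize import least_squares
    r=least_squares(lambda c:np.linalg.norm(A-c,axis=1)-R,A.mean(0)-[.01,0],loss='soft_l1',f_scale=.0005)
    return r.x.round(4),np.sqrt((r.fun**2).mean()).round(5),len(A)
def incaddy(f,u,v,z,R):
    hsv=cv2.cvtColor(f['img'],cv2.COLOR_BGR2HSV);m=(hsv[...,1]<75).astype(np.uint8)
    k=np.zeros_like(m);cv2.circle(k,(u,v),48,1,-1)
    H=np.array([ray(f,a,b,z)[:2] for b in range(v-48,v+48) for a in range(u-48,u+48)]);
    n,l,st,c=cv2.connectedComponentsWithStats(m,connectivity=4);i=l[v,u];cnt=max(cv2.findContours((l==i).astype(np.uint8),cv2.RETR_EXTERNAL,cv2.CHAIN_APPROX_NONE)[0],key=len)[:,0]
    P=np.array([ray(f,a,b,z)[:2] for a,b in cnt]);c,r=circ(P);return c.round(4),r.round(4),st[i]
E
python3 - <<'E'
from h import *
f=wrist('pics/w16.png')
print(held(f,.0235,.027))
print(incaddy(f,328,88,.052,.03)); print(rim(f,328,88,.052,.030,.008))
E
```

```text
(array([-0.0015, -0.    ]), np.float64(0.00021), 32)
(array([ 0.5668, -0.0258]), np.float64(0.0315), array([ 292,   52,   70,   76, 4194], dtype=int32))
(array([ 0.5645, -0.0246]), np.float64(0.0303), np.float64(0.0028))
```

```bash
python3 - <<'E'
from h import *
f=wrist('pics/w17.png')
print(rim(f,328,88,.052,.030,.008))
for n in ('w8','w9','w7'):
    f['img']=cv2.imread(f'pics/{n}.png');print(held(f,.020,.030,(240,390,200,248)))
s=read_state();R=Ro.from_quat(s['eef_rot']).as_matrix()
go(.5645-R[0,0]*-.0015,-.0248-R[1,0]*-.0015,26.2,.15)
E
```

```text
(array([ 0.5646, -0.0245]), np.float64(0.0302), np.float64(0.0022))
(array([-0.0013, -0.    ]), np.float64(0.00155), 36)
(array([-0.0011,  0.0003]), np.float64(0.00155), 36)
(array([-0.0016, -0.0001]), np.float64(0.00031), 36)
t 15.0 p [ 0.5976 -0.1103  0.1907] yaw_y 25.6 w 0.0516 F [ 0.4  0.6 -0.6]
tool shift [0.0927 0.0076 0.0411] rot [-0.55 -0.3  -0.58]
```

```bash
python3 -m pendant '[[0.030,0.002,0.005,-0.5,-0.3,-0.6,0],[0.030,0.002,0.01,0,0,0,0],[0.020,0.002,0.01,0,0,0,0],[0.006,0.001,0.01,0,0,0,0],[0,0,0,0,0,0,0]]'
python3 - <<'E'
from h import *
go(.564,-.0245,26.2,.12)
E
```

```text
t: 15.42
position: [0.564, -0.024, 0.156]
eef_rot: [0.526, 0.85, -0.001, 0.003]
contact_force: [0.5, -1.3, -0.5]
width: 0.0519
t 15.42 p [ 0.564 -0.024  0.156] yaw_y 26.5 w 0.0519 F [ 0.5 -1.3 -0.5]
tool shift [-0.0003 -0.0003  0.036 ] rot [0.1  0.29 0.3 ]
```

```bash
python3 -m pendant '[[0,0,0.012,0.1,0.3,0.3,0],[0,0,0.012,0,0,0,0],[0,0,0.008,0,0,0,0],[0,0,0,0,0,0,0],[0,0,0,0,0,0,0]]'
python3 - <<'E'
from h import *
go(.564,-.0245,26.2,.0585)
E
```

```text
t: 15.83
position: [0.5652, -0.0272, 0.1209]
eef_rot: [0.529, 0.848, -0.0, 0.0]
contact_force: [-0.4, -0.2, 0.8]
width: 0.0516
t 15.83 p [ 0.5652 -0.0272  0.1209] yaw_y 26.1 w 0.0516 F [-0.4 -0.2  0.8]
tool shift [0.003  0.0001 0.0624] rot [-0.02  0.06 -0.14]
```

```bash
python3 -m pendant '[[0.003,0,0,0,0,0,0],[0.001,0,0.008,0,0,0,0],[0,0,0.010,0,0,0,0],[0,0,0.005,0,0,0,0],[0,0,0,0,0,0,0]]'
python3 - <<'E'
from h import *
go(.564,-.0245,26.2,.0585)
E
```

```text
t: 16.25
position: [0.5642, -0.0251, 0.096]
eef_rot: [0.531, 0.848, -0.0, 0.001]
contact_force: [-0.6, -0.1, -0.4]
width: 0.0516
t 16.25 p [ 0.5642 -0.0251  0.096 ] yaw_y 25.9 w 0.0516 F [-0.6 -0.1 -0.4]
tool shift [0.0007 0.     0.0375] rot [ 0.03  0.07 -0.31]
```

```bash
python3 -m pendant '[[0,0,0.007,0,0,-0.2,0],[0,0,0.009,0,0,0,0],[0,0,0.006,0,0,0,0],[0,0,0,0,0,0,0],[0,0,0,0,0,0,0]]'
python3 - <<'E'
from h import *
go(.564,-.0245,26.2,.0585)
E
```

```text
t: 16.67
position: [0.5639, -0.025, 0.0709]
eef_rot: [0.529, 0.849, -0.0, 0.0]
contact_force: [-0.5, -0.3, -0.2]
width: 0.0516
t 16.67 p [ 0.5639 -0.025   0.0709] yaw_y 26.1 w 0.0516 F [-0.5 -0.3 -0.2]
tool shift [0.0005 0.0003 0.0124] rot [-0.01  0.04 -0.07]
```

```bash
python3 -m pendant '[[0,0,0.005,0,0,0,0],[0,0,0.004,0,0,0,0],[0,0,0.002,0,0,0,0],[0,0,0,0,0,0,0],[0,0,0,0,0,0,0]]'
python3 -m pendant '[[0,0,0.002,0,0,0,0],[0,0,0.002,0,0,0,0],[0,0,0.002,0,0,0,0],[0,0,0,0,0,0,0],[0,0,0,0,0,0,0]]'
python3 - <<'E'
from h import *
f=wrist('pics/w18.png')
go(.564,-.0245,26.2,.0585)
E
```

```text
t: 17.08
position: [0.5644, -0.0249, 0.0592]
eef_rot: [0.529, 0.849, -0.0, 0.001]
contact_force: [0.0, 0.2, -0.3]
width: 0.0518
t: 17.5
position: [0.5676, -0.0263, 0.0595]
eef_rot: [0.53, 0.848, -0.0, 0.005]
contact_force: [0.8, 0.3, -0.8]
width: 0.0518
t 17.55 p [ 0.5676 -0.0262  0.0594] yaw_y 26.1 w 0.0515 F [ 0.1  0.8 -1.2]
tool shift [ 0.0031 -0.0025  0.0008] rot [ 0.23  0.46 -0.14]
```

View pics/w18.png

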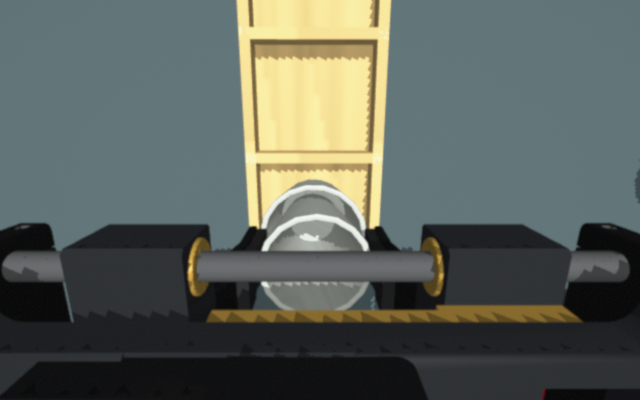

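```bash
python3 -m pendant '[[0.001,-0.002,0,0.2,0.4,0,0],[0,0,0,0,0,0,80],[0,0,0,0,0,0,80],[0,0,0,0,0,0,80],[0,0,0,0,0,0,80]]'
python3 -m pendant '[[0,0,-0.01,0,0,0,80],[0,0,-0.03,0,0,0,80],[0,0,-0.04,0,0,0,80],[0,0,-0.04,0,0,0,80],[-0.02,0,-0.02,0,0,0,80]]'
python3 - <<'E'
from h import *
f=wrist('pics/w19.png')
go(.487,-.372,26.2,.2)
E
```

```text
t: 17.97
position: [0.5649, -0.0261, 0.0588]
eef_rot: [0.529, 0.848, 0.0, -0.0]
contact_force: [-0.2, 1.0, 0.5]
width: 0.0671
t: 18.38
position: [0.5688, -0.0397, 0.2007]
eef_rot: [0.526, 0.85, -0.001, -0.006]
contact_force: [1.3, 0.6, 0.1]
width: 0.0699
t 18.43 p [ 0.5722 -0.0467  0.2032] yaw_y 26.1 w 0.0697 F [ 2.8 -4.2  2.1]
tool shift [-0.2546 -0.2196  0.0034] rot [-0.33 -0.25 -0.09]
```

View pics/w19.png

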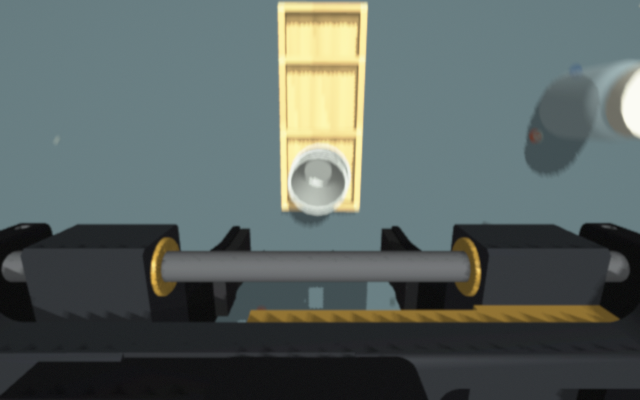

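```bash
python3 -m pendant '[[-0.034,-0.020,0,-0.3,-0.2,0,80],[-0.034,-0.020,0,0,0,0,80],[-0.034,-0.020,0,0,0,0,80],[-0.034,-0.020,0,0,0,0,80],[-0.034,-0.020,0,0,0,0,80]]'
python3 - <<'E'
from h import *
go(.527,-.452,26.2,.2)
E
```

```text
t: 18.85
position: [0.562, -0.239, 0.2122]
eef_rot: [0.522, 0.853, 0.003, 0.005]
contact_force: [0.5, -0.1, -0.2]
width: 0.0694
t 18.85 p [ 0.562  -0.239   0.2122] yaw_y 27.1 w 0.0694 F [ 0.5 -0.1 -0.2]
tool shift [-0.1737 -0.1282  0.0118] rot [0.59 0.28 0.88]
```

```bash
python3 -m pendant '[[-0.032,-0.024,0.003,0.6,0.3,0.9,80],[-0.032,-0.024,0.003,0,0,0,80],[-0.032,-0.024,0.003,0,0,0,80],[-0.032,-0.024,0.003,0,0,0,80],[-0.020,-0.015,0.0,0,0,0,80]]'
python3 -m pendant '[[-0.01,-0.01,0,0,0,0,80],[0,0,0,0,0,0,80],[0,0,0,0,0,0,80],[0,0,0,0,0,0,80],[0,0,0,0,0,0,80]]'
python3 - <<'E'
from h import *
f=wrist('pics/w20.png')
go(.487,-.372,26.2,.2)
E
```

```text
t: 19.27
position: [0.5247, -0.4328, 0.2037]
eef_rot: [0.53, 0.848, -0.001, 0.002]
contact_force: [-0.7, 0.4, -0.5]
width: 0.0697
t: 19.68
position: [0.517, -0.4511, 0.2042]
eef_rot: [0.533, 0.846, -0.001, 0.001]
contact_force: [-0.5, 0.8, -0.1]
width: 0.0693
t 19.73 p [ 0.5173 -0.4507  0.2043] yaw_y 25.6 w 0.0697 F [ 0.4  0.4 -0.3]
tool shift [0.084  0.0067 0.0041] rot [ 0.02  0.16 -0.59]
```

View pics/w20.png

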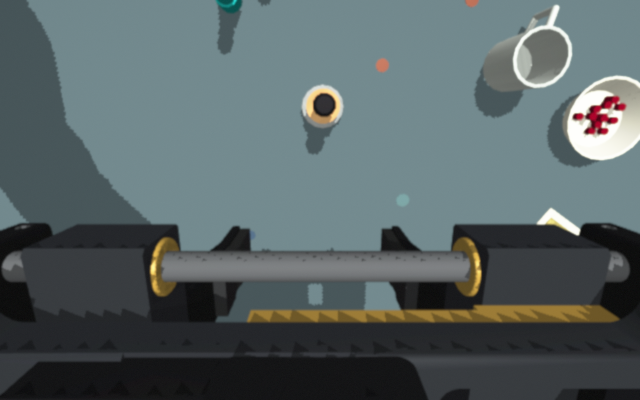

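```bash
python3 - <<'E'
from h import *
f=wrist('pics/w21.png');I=f['img'];g=cv2.cvtColor(I,cv2.COLOR_BGR2GRAY);hsv=cv2.cvtColor(I,cv2.COLOR_BGR2HSV)
cv2.imwrite('pics/w21c.png',cv2.resize(I[60:170,260:390],None,fx=5,fy=5,interpolation=cv2.INTER_CUBIC))
s=np.s_[80:130,298:350]
yx=np.argwhere(g[s]<45)+[80,298];c=yx.mean(0)[::-1];print('dark',c,len(yx),yx.min(0),yx.max(0),ray(f,*c,.086).round(4))
yx=np.argwhere((hsv[s][...,0]<25)&(hsv[s][...,1]>70)&(g[s]>60))+[80,298];c=(yx.min(0)+yx.max(0))[::-1]/2;print('wood',c,ray(f,*c,.038).round(4))
W=pts(f);m=(W[80:130,298:350,2]>.008);yx=np.argwhere(m)+[80,298];c=(yx.min(0)+yx.max(0))[::-1]/2;print('die',yx.min(0),yx.max(0),ray(f,*c,.014).round(4))
E
```

```text
dark [322.83823529 106.02205882] 136 [ 95 314] [115 333] [ 0.4906 -0.3804  0.086 ]
wood [322. 106.] [ 0.4903 -0.3793  0.038 ]
die [ 85 301] [128 342] [ 0.4903 -0.3793  0.014 ]
```

View pics/w21c.png

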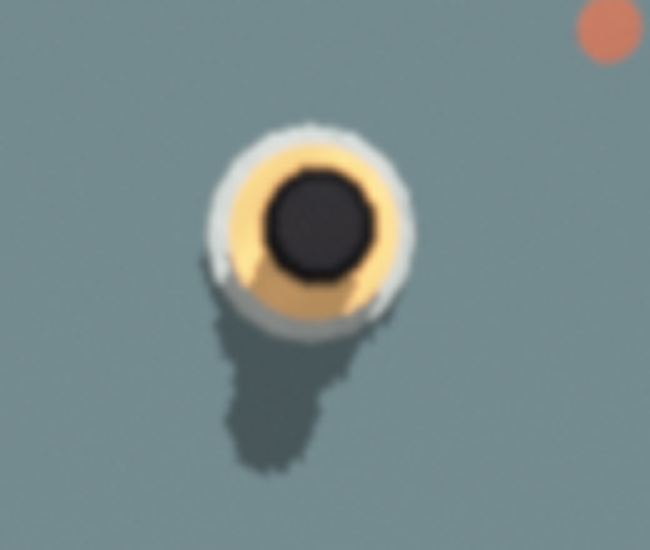

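```bash
python3 - <<'E'
from h import *
go(.4905,-.3797,26.2,.12)
E
python3 -m pendant '[[0.03,0.004,0.01,0,0.2,-0.6,80],[0.03,0.004,0.01,0,0,0,80],[0.014,0.002,0.02,0,0,0,80],[0,0,0.02,0,0,0,80],[0,0,0.0,0,0,0,80]]'
python3 - <<'E'
from h import *
go(.4905,-.3797,26.2,.12)
E
```

```text
t 19.78 p [ 0.5173 -0.4508  0.2044] yaw_y 25.6 w 0.0696 F [ 0.3 -0.6 -0.9]
tool shift [0.076  0.0066 0.0841] rot [ 0.01  0.17 -0.59]
t: 20.2
position: [0.4965, -0.3715, 0.1446]
eef_rot: [0.525, 0.851, 0.0, 0.002]
contact_force: [-0.3, -0.1, 0.0]
width: 0.0697
t 20.2 p [ 0.4965 -0.3715  0.1446] yaw_y 26.7 w 0.0697 F [-0.3 -0.1  0. ]
tool shift [-0.0045 -0.0091  0.0246] rot [0.15 0.18 0.5 ]
```

```bash
python3 -m pendant '[[-0.004,-0.008,0,0,0.2,0.5,80],[-0.001,-0.001,0.01,0,0,0,80],[0,0,0.02,0,0,0,80],[0,0,0,0,0,0,80],[0,0,0.0,0,0,0,80]]'
python3 - <<'E'
from h import *
go(.4905,-.3797,26.2,.05)
E
```

```text
t: 20.62
position: [0.4928, -0.3818, 0.1176]
eef_rot: [0.528, 0.849, 0.001, 0.003]
contact_force: [0.6, 0.0, 0.3]
width: 0.0696
t 20.62 p [ 0.4928 -0.3818  0.1176] yaw_y 26.2 w 0.0696 F [0.6 0.  0.3]
tool shift [ 0.0032 -0.0015  0.0676] rot [0.26 0.23 0.04]
```

```bash
python3 -m pendant '[[0.003,-0.001,0.01,0.2,0.2,0,80],[0,0,0.018,0,0,0,80],[0,0,0.018,0,0,0,80],[0,0,0.012,0,0,0,80],[0,0,0.0,0,0,0,80]]'
python3 - <<'E'
from h import *
go(.4905,-.3797,26.2,.05)
f=wrist('pics/w22.png')
E
```

```text
t: 21.03
position: [0.4925, -0.3822, 0.0605]
eef_rot: [0.529, 0.849, -0.0, 0.003]
contact_force: [-0.8, 1.2, -0.3]
width: 0.0698
t 21.03 p [ 0.4925 -0.3822  0.0605] yaw_y 26.1 w 0.0698 F [-0.8  1.2 -0.3]
tool shift [ 0.0032 -0.0008  0.0105] rot [ 0.18  0.31 -0.1 ]
```

View pics/w22.png

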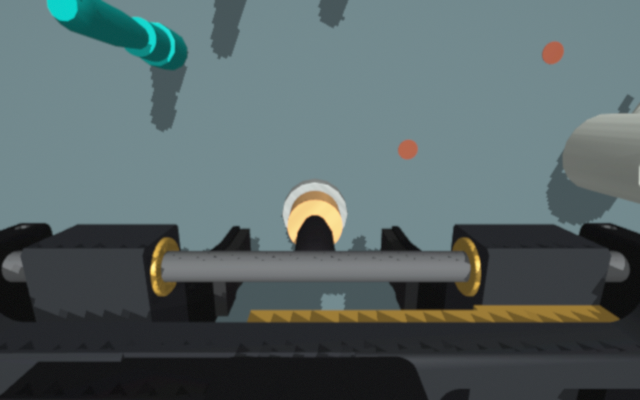

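```bash
python3 -m pendant '[[0.003,0,0.006,0.1,0.3,0,80],[0,0,0.005,0,0,0,80],[0,0,0,0,0,0,0],[0,0,0,0,0,0,0],[0,0,0,0,0,0,0]]' 35
python3 -m pendant '[[0,0,0,0,0,0,0],[0,0,0,0,0,0,0],[0,0,0,0,0,0,0],[0,0,0,0,0,0,0],[0,0,0,0,0,0,0]]'
python3 -m pendant '[[0,0,0,0,0,0,0],[0,0,0,0,0,0,0],[0,0,0,0,0,0,0],[0,0,0,0,0,0,0],[0,0,0,0,0,0,0]]'
python3 - <<'E'
from h import *
go(.4905,-.3797,26.2,.05)
E
```

```text
t: 21.5
position: [0.4932, -0.3803, 0.0528]
eef_rot: [0.529, 0.849, 0.0, 0.003]
contact_force: [1.0, -0.2, -0.2]
width: 0.0567
t: 21.92
position: [0.4939, -0.3809, 0.0542]
eef_rot: [0.529, 0.848, 0.0, 0.004]
contact_force: [0.2, -0.4, -0.4]
width: 0.024
t: 22.33
position: [0.4936, -0.3809, 0.0541]
eef_rot: [0.529, 0.848, 0.0, 0.003]
contact_force: [0.6, -0.5, 0.0]
width: 0.0192
t 22.33 p [ 0.4936 -0.3809  0.0541] yaw_y 26.1 w 0.0192 F [ 0.6 -0.5  0. ]
tool shift [ 0.0025 -0.0023  0.0041] rot [ 0.22  0.32 -0.11]
```

```bash
python3 -m pendant '[[0,0,-0.02,0.2,0.3,0,0],[0,0,-0.03,0,0,0,0],[0,0,-0.03,0,0,0,0],[0,0,-0.03,0,0,0,0],[0,0,-0.02,0,0,0,0]]'
python3 - <<'E'
from h import *
f=wrist('pics/w23.png')
y=np.array([.4415,-.897]);b=np.array([.5388,.027])-.016*y;print(b)
go(*b,26.2,.18)
E
```

```text
t: 22.75
position: [0.4897, -0.3781, 0.1814]
eef_rot: [0.529, 0.849, 0.001, -0.007]
contact_force: [0.1, -0.6, -0.9]
width: 0.019
[0.531736 0.041352]
t 22.8 p [ 0.4911 -0.3789  0.1852] yaw_y 26.1 w 0.0185 F [ 1.8 -1.1  1.3]
tool shift [0.3593 0.2216 0.0077] rot [-0.17 -0.5  -0.06]
```

View pics/w23.png

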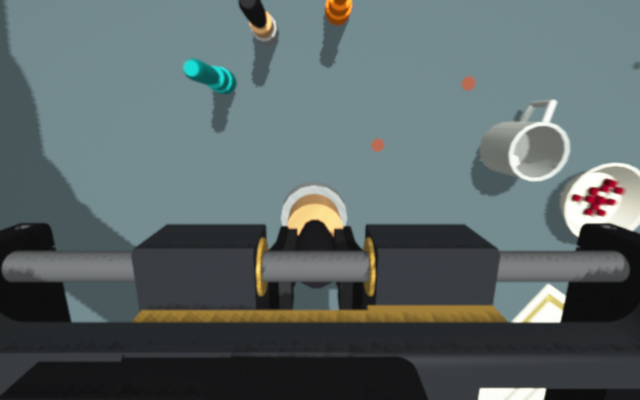

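```bash
python3 -m pendant '[[0.033,0.020,0,-0.2,-0.5,0,0],[0.033,0.020,0,0,0,0,0],[0.033,0.020,0,0,0,0,0],[0.033,0.020,0,0,0,0,0],[0.033,0.020,0,0,0,0,0]]'
python3 - <<'E'
from h import *
go(.5317,.0414,26.2,.18)
E
```

```text
t: 23.22
position: [0.5077, -0.1923, 0.1856]
eef_rot: [0.536, 0.844, -0.002, 0.003]
contact_force: [1.1, 0.1, -1.6]
width: 0.0193
t 23.22 p [ 0.5077 -0.1923  0.1856] yaw_y 25.1 w 0.0193 F [ 1.1  0.1 -1.6]
tool shift [0.2014 0.121  0.0043] rot [ 0.03  0.38 -1.08]
```

```bash
python3 -m pendant '[[0.033,0.020,0,0,0.4,-1.1,0],[0.033,0.020,0,0,0,0,0],[0.033,0.020,0,0,0,0,0],[0.033,0.020,0,0,0,0,0],[0.025,0.015,0,0,0,0,0]]'
python3 -m pendant '[[0.015,0.008,0,0,0,0,0],[0,0,0,0,0,0,0],[0,0,0,0,0,0,0],[0,0,0,0,0,0,0],[0,0,0,0,0,0,0]]'
python3 - <<'E'
from h import *
f=wrist('pics/w24.png')
go(.5317,.0414,26.2,.13)
E
```

```text
t: 23.63
position: [0.5223, 0.0014, 0.1846]
eef_rot: [0.527, 0.85, -0.0, 0.0]
contact_force: [0.2, 1.6, -1.4]
width: 0.0191
t: 24.05
position: [0.5215, 0.0279, 0.1841]
eef_rot: [0.522, 0.853, 0.0, 0.0]
contact_force: [1.9, 0.1, -1.2]
width: 0.0187
t 24.1 p [0.5215 0.0276 0.184 ] yaw_y 27.0 w 0.0192 F [-0.1 -0.1 -2.3]
tool shift [0.0077 0.0154 0.054 ] rot [ 0.04 -0.02  0.83]
```

View pics/w24.png

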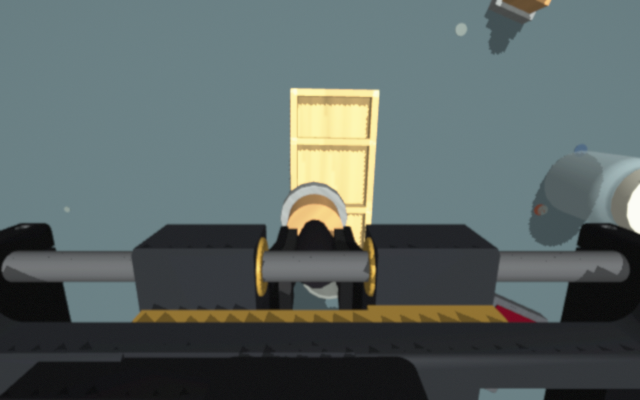

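```bash
python3 -m pendant '[[0.005,0.010,0,0,0,0.8,0],[0.002,0.004,0,0,0,0,0],[0,0.001,0.015,0,0,0,0],[0,0,0.02,0,0,0,0],[0,0,0,0,0,0,0]]'
python3 - <<'E'
from h import *
go(.5317,.0414,26.2,.10)
E
```

```text
t: 24.52
position: [0.5333, 0.0344, 0.1483]
eef_rot: [0.532, 0.847, -0.0, 0.001]
contact_force: [-1.9, -0.3, -2.6]
width: 0.0189
t 24.52 p [0.5333 0.0344 0.1483] yaw_y 25.7 w 0.0189 F [-1.9 -0.3 -2.6]
tool shift [0.0071 0.0015 0.0483] rot [ 0.05  0.11 -0.49]
```

```bash
python3 -m pendant '[[0.006,0.001,0.01,0,0,-0.4,0],[0.001,0,0.02,0,0,0,0],[0,0,0.018,0,0,0,0],[0,0,0,0,0,0,0],[0,0,0,0,0,0,0]]'
python3 - <<'E'
from h import *
go(.5317,.0414,26.2,.062)
E
```

```text
t: 24.93
position: [0.532, 0.0399, 0.1]
eef_rot: [0.53, 0.848, 0.0, 0.001]
contact_force: [0.7, -0.0, -1.0]
width: 0.0189
t 24.93 p [0.532  0.0399 0.1   ] yaw_y 26.0 w 0.0189 F [ 0.7 -0.  -1. ]
tool shift [0.0016 0.0003 0.038 ] rot [ 0.11  0.13 -0.17]
```

```bash
python3 -m pendant '[[0.001,0,0.01,0.1,0.1,-0.1,0],[0,0,0.012,0,0,0,0],[0,0,0.010,0,0,0,0],[0,0,0.003,0,0,0,0],[0,0,0,0,0,0,0]]'
python3 - <<'E'
from h import *
f=wrist('pics/w25.png')
go(.5317,.0414,26.2,.060)
E
```

```text
t: 25.35
position: [0.5333, 0.0407, 0.0646]
eef_rot: [0.529, 0.849, 0.001, 0.002]
contact_force: [-0.6, -0.6, -1.7]
width: 0.019
t 25.4 p [0.5333 0.0406 0.0648] yaw_y 26.1 w 0.0192 F [-0.4  0.1 -1.4]
tool shift [ 0.0014 -0.0011  0.0048] rot [ 0.18  0.14 -0.1 ]
```

View pics/w25.png

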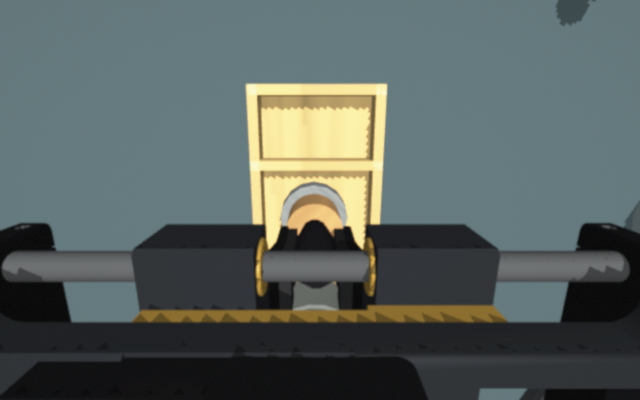

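```bash
python3 -m pendant '[[0.001,-0.001,0.003,0.2,0.1,0,0],[0,0,0.002,0,0,0,0],[0,0,0.002,0,0,0,0],[0,0,0,0,0,0,0],[0,0,0,0,0,0,0]]'
python3 -m pendant '[[0,0,0.002,0,0,0,0],[0,0,0.002,0,0,0,0],[0,0,0.001,0,0,0,0],[0,0,0,0,0,0,0],[0,0,0,0,0,0,0]]'
```

```text
t: 25.82
position: [0.5335, 0.0414, 0.061]
eef_rot: [0.529, 0.849, -0.0, 0.002]
contact_force: [-0.3, 0.1, -2.7]
width: 0.019
t: 26.23
position: [0.5347, 0.0414, 0.0603]
eef_rot: [0.529, 0.848, -0.001, 0.004]
contact_force: [-0.0, -0.7, -1.8]
width: 0.0187
```

```bash
python3 -m pendant '[[0.001,-0.001,0,0,0.4,0,0],[0,0,0,0,0,0,50],[0,0,0,0,0,0,50],[0,0,0,0,0,0,50],[0,0,0,0,0,0,50]]'
python3 -m pendant '[[0,0,-0.01,0,0,0,50],[0,0,-0.03,0,0,0,50],[0,0,-0.04,0,0,0,50],[0,0,-0.04,0,0,0,50],[0,0,-0.02,0,0,0,50]]'
python3 - <<'E'
from h import *
go(.415,-.33,26.2,.2)
E
```

```text
t: 26.65
position: [0.5333, 0.0419, 0.0595]
eef_rot: [0.529, 0.848, 0.001, 0.0]
contact_force: [-0.6, -0.1, 0.2]
width: 0.0375
t: 27.07
position: [0.5293, 0.0421, 0.2018]
eef_rot: [0.528, 0.849, -0.001, -0.005]
contact_force: [1.1, 0.5, 0.4]
width: 0.043
t 27.07 p [0.5293 0.0421 0.2018] yaw_y 26.2 w 0.043 F [1.1 0.5 0.4]
tool shift [-0.2834 -0.2669  0.0012] rot [-0.37 -0.47  0.01]
```

```bash
python3 -m pendant '[[-0.028,-0.026,0,-0.3,-0.4,0,45],[-0.028,-0.026,0,0,0,0,45],[-0.028,-0.026,0,0,0,0,45],[-0.028,-0.026,0,0,0,0,45],[-0.028,-0.026,0,0,0,0,45]]'
python3 - <<'E'
from h import *
go(.422,-.342,26.2,.2)
E
```

```text
t: 27.48
position: [0.4802, -0.1345, 0.2138]
eef_rot: [0.519, 0.854, 0.005, 0.007]
contact_force: [1.2, -0.4, -0.9]
width: 0.0392
t 27.48 p [ 0.4802 -0.1345  0.2138] yaw_y 27.4 w 0.0392 F [ 1.2 -0.4 -0.9]
tool shift [-0.1573 -0.1474  0.0126] rot [0.89 0.38 1.21]
```

```bash
python3 -m pendant '[[-0.028,-0.026,0.003,0.9,0.4,1.2,45],[-0.028,-0.026,0.003,0,0,0,45],[-0.028,-0.026,0.003,0,0,0,45],[-0.028,-0.026,0.003,0,0,0,45],[-0.020,-0.020,0,0,0,0,45]]'
python3 -m pendant '[[-0.008,-0.008,0,0,0,0,45],[0,0,0,0,0,0,45],[0,0,0,0,0,0,45],[0,0,0,0,0,0,45],[0,0,0,0,0,0,45]]'
python3 - <<'E'
from h import *
f=wrist('pics/w26.png')
go(.382,-.262,26.2,.2)
E
```

```text
t: 27.9
position: [0.4245, -0.3173, 0.2074]
eef_rot: [0.529, 0.849, -0.001, 0.003]
contact_force: [-0.2, -0.4, -0.4]
width: 0.0394
t: 28.32
position: [0.4192, -0.3317, 0.2095]
eef_rot: [0.531, 0.847, -0.001, 0.004]
contact_force: [0.6, 1.1, -0.1]
width: 0.0392
t 28.37 p [ 0.4194 -0.3314  0.2096] yaw_y 25.9 w 0.0386 F [ 0.3  0.3 -0.6]
tool shift [ 0.0788 -0.0034  0.009 ] rot [ 0.17  0.47 -0.33]
```

View pics/w26.png

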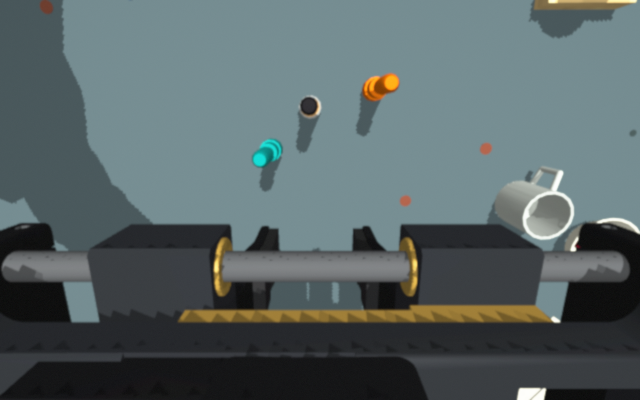

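```bash
python3 - <<'E'
from h import *
f=wrist('pics/w27.png');I=f['img'];g=cv2.cvtColor(I,cv2.COLOR_BGR2GRAY);hsv=cv2.cvtColor(I,cv2.COLOR_BGR2HSV)
cv2.imwrite('pics/w27c.png',cv2.resize(I[60:180,240:410],None,fx=4,fy=4,interpolation=cv2.INTER_CUBIC))
o=np.array([88,292]);s=np.s_[88:124,292:330]
yx=np.argwhere(g[s]<45)+o;c=yx.mean(0)[::-1];print('dark',c,len(yx),yx.min(0),yx.max(0),ray(f,*c,.086).round(4))
W=pts(f);m=(W[s][...,2]>.008);yx=np.argwhere(m)+o;c=(yx.min(0)+yx.max(0))[::-1]/2;print('all',yx.min(0),yx.max(0),ray(f,*c,.020).round(4))
t=grab_frame('top');gt=cv2.cvtColor(t['img'],cv2.COLOR_BGR2GRAY)
b=ray(t,425.5,288,.02);print('top',b)
E
```

```text
dark [307.52       107.09333333] 75 [ 99 301] [114 315] [ 0.3817 -0.268   0.086 ]
all [ 96 298] [119 320] [ 0.3816 -0.2674  0.02  ]
top [ 0.38031113 -0.26062585  0.02      ]
```

View pics/w27c.png

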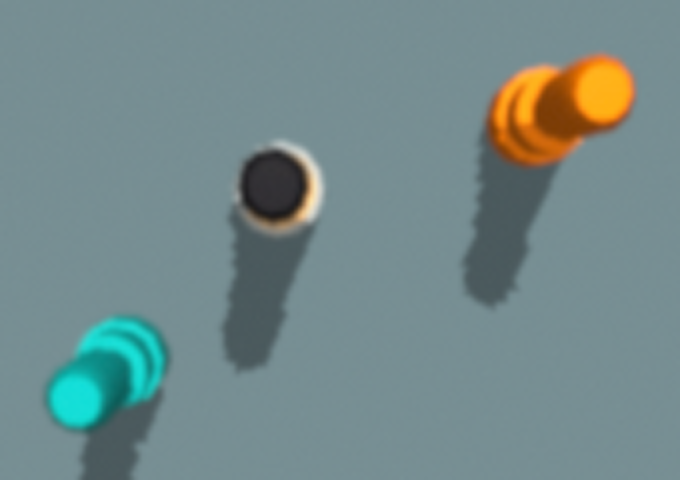

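The black-handled one at (308,107) with the small steel die and wood collar is the narrow seal; the turquoise at (268,152) and orange at (378,87) are not meant.

```bash
python3 - <<'E'
from h import *
go(.3816,-.2678,26.2,.12)
E
python3 -m pendant '[[0.028,-0.001,0,0.1,0.4,-0.3,45],[0.028,-0.001,0.01,0,0,0,45],[0.012,0,0.02,0,0,0,45],[0.003,0,0.02,0,0,0,45],[0,0,0.0,0,0,0,45]]'
python3 - <<'E'
from h import *
go(.3816,-.2678,26.2,.12)
E
```

```text
t 28.47 p [ 0.419  -0.332   0.2094] yaw_y 25.8 w 0.0392 F [-0.4  0.3 -0.9]
tool shift [ 0.0748 -0.006   0.0888] rot [ 0.15  0.47 -0.35]
t: 28.88
position: [0.3873, -0.2637, 0.1585]
eef_rot: [0.526, 0.85, -0.0, 0.002]
contact_force: [-0.2, 0.2, -0.4]
width: 0.0388
t 28.88 p [ 0.3873 -0.2637  0.1585] yaw_y 26.5 w 0.0388 F [-0.2  0.2 -0.4]
tool shift [-0.0009 -0.007   0.0384] rot [0.11 0.22 0.29]
```

```bash
python3 -m pendant '[[-0.001,-0.006,0,0.1,0.2,0.3,45],[0,-0.001,0.01,0,0,0,45],[0,0,0.015,0,0,0,45],[0,0,0.005,0,0,0,45],[0,0,0.0,0,0,0,45]]'
python3 - <<'E'
from h import *
go(.3816,-.2678,26.2,.12)
E
```

```text
t: 29.3
position: [0.3832, -0.2694, 0.13]
eef_rot: [0.528, 0.849, -0.0, 0.002]
contact_force: [-0.4, -0.6, -0.0]
width: 0.0389
t 29.3 p [ 0.3832 -0.2694  0.13  ] yaw_y 26.2 w 0.0389 F [-0.4 -0.6 -0. ]
tool shift [ 0.0022 -0.0007  0.01  ] rot [0.08 0.2  0.04]
```

```bash
python3 -m pendant '[[0.002,0,0,0,0.2,0,45],[0,0,0.01,0,0,0,45],[0,0,0.008,0,0,0,45],[0,0,0,0,0,0,45],[0,0,0.0,0,0,0,45]]'
python3 - <<'E'
from h import *
go(.3816,-.2678,26.2,.052)
f=wrist('pics/w28.png')
E
```

```text
t: 29.72
position: [0.3835, -0.2688, 0.1119]
eef_rot: [0.529, 0.849, 0.001, 0.001]
contact_force: [0.8, 0.8, 0.2]
width: 0.0392
t 29.72 p [ 0.3835 -0.2688  0.1119] yaw_y 26.2 w 0.0392 F [0.8 0.8 0.2]
tool shift [ 0.0018 -0.0015  0.0599] rot [ 0.18  0.06 -0.02]
```

View pics/w28.png

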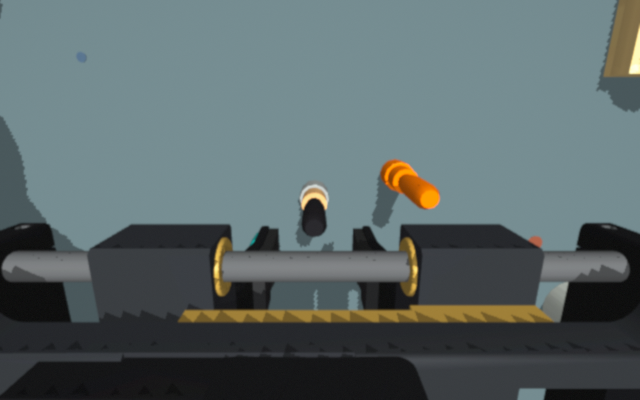

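```bash
python3 -m pendant '[[0.002,-0.001,0.01,0.1,0,0,45],[0,0,0.015,0,0,0,45],[0,0,0.015,0,0,0,45],[0,0,0.008,0,0,0,45],[0,0,0.0,0,0,0,45]]'
python3 - <<'E'
from h import *
go(.3816,-.2678,26.2,.052)
f=wrist('pics/w29.png')
E
```

```text
t: 30.18
position: [0.3821, -0.2676, 0.0616]
eef_rot: [0.529, 0.849, -0.0, 0.002]
contact_force: [-0.3, 0.2, 0.4]
width: 0.0394
t 30.18 p [ 0.3821 -0.2676  0.0616] yaw_y 26.2 w 0.0394 F [-0.3  0.2  0.4]
tool shift [ 0.0001 -0.0006  0.0096] rot [ 0.09  0.21 -0.02]
```

View pics/w29.png

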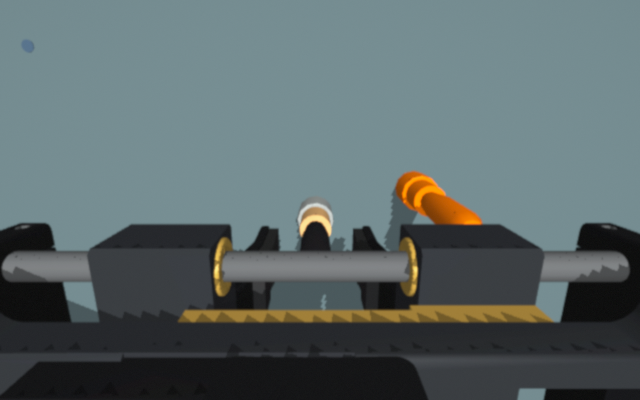

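```bash
python3 -m pendant '[[0,0,0.006,0.1,0.2,0,45],[0,0,0.004,0,0,0,45],[0,0,0,0,0,0,45],[0,0,0,0,0,0,25],[0,0,0,0,0,0,20]]' 25
python3 -m pendant '[[0,0,0,0,0,0,0],[0,0,0,0,0,0,0],[0,0,0,0,0,0,0],[0,0,0,0,0,0,0],[0,0,0,0,0,0,0]]' 30
python3 - <<'E'
from h import *
go(.3816,-.2678,26.2,.052)
E
```

```text
t: 30.65
position: [0.3834, -0.2684, 0.0529]
eef_rot: [0.529, 0.849, -0.0, 0.001]
contact_force: [-0.7, -0.3, 0.2]
width: 0.0322
t: 31.07
position: [0.3838, -0.2688, 0.0538]
eef_rot: [0.529, 0.849, -0.001, 0.002]
contact_force: [-0.7, -0.3, -1.5]
width: 0.015
t 31.07 p [ 0.3838 -0.2688  0.0538] yaw_y 26.2 w 0.015 F [-0.7 -0.3 -1.5]
tool shift [ 0.0018 -0.0015  0.0018] rot [ 0.06  0.21 -0.02]
```

```bash
python3 -m pendant '[[0,0,0,0,0,0,0],[0,0,-0.02,0,0,0,0],[0,0,-0.03,0,0,0,0],[0,0,-0.04,0,0,0,0],[0,0,-0.03,0,0,0,0]]'
python3 - <<'E'
from h import *
f=wrist('pics/w30.png')
go(.5061,.0934,26.2,.18)
E
```

```text
t: 31.48
position: [0.3792, -0.265, 0.1709]
eef_rot: [0.528, 0.849, 0.001, -0.005]
contact_force: [1.0, -0.2, -1.2]
width: 0.015
t 31.53 p [ 0.3814 -0.2665  0.176 ] yaw_y 26.3 w 0.0148 F [ 2.2 -2.   3.8]
tool shift [ 0.2676  0.271  -0.0031] rot [-0.05 -0.24  0.05]
```

View pics/w30.png

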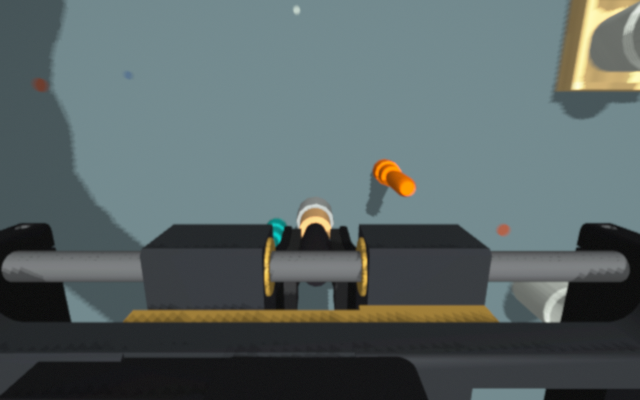

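```bash
python3 -m pendant '[[0.020,0.020,0,0,-0.2,0,0],[0.027,0.027,0,0,0,0,0],[0.027,0.027,0,0,0,0,0],[0.027,0.027,0,0,0,0,0],[0.027,0.027,0,0,0,0,0]]'
python3 - <<'E'
from h import *
go(.5061,.0934,26.2,.18)
E
```

```text
t: 31.95
position: [0.4414, -0.0997, 0.1791]
eef_rot: [0.535, 0.845, -0.002, 0.004]
contact_force: [0.7, -0.3, -1.3]
width: 0.0152
t 31.95 p [ 0.4414 -0.0997  0.1791] yaw_y 25.2 w 0.0152 F [ 0.7 -0.3 -1.3]
tool shift [ 0.147   0.1409 -0.0022] rot [ 0.06  0.56 -0.96]
```

```bash
python3 -m pendant '[[0.027,0.027,0,0,0.5,-1,0],[0.027,0.027,0,0,0,0,0],[0.027,0.027,0,0,0,0,0],[0.027,0.027,0,0,0,0,0],[0.018,0.015,0,0,0,0,0]]'
python3 -m pendant '[[0.008,0.008,0,0,0,0,0],[0,0,0,0,0,0,0],[0,0,0,0,0,0,0],[0,0,0,0,0,0,0],[0,0,0,0,0,0,0]]'
python3 - <<'E'
from h import *
f=wrist('pics/w31.png')
go(.5061,.0934,26.2,.13)
E
```

```text
t: 32.37
position: [0.4983, 0.0781, 0.1791]
eef_rot: [0.528, 0.849, 0.001, 0.003]
contact_force: [0.0, -0.7, -0.7]
width: 0.0154
t: 32.78
position: [0.5014, 0.0956, 0.178]
eef_rot: [0.524, 0.852, 0.002, 0.002]
contact_force: [0.1, -0.6, -0.7]
width: 0.0148
t 32.83 p [0.5014 0.0952 0.178 ] yaw_y 26.8 w 0.0154 F [ 0.3  0.  -1.1]
tool shift [-0.0037  0.0032  0.048 ] rot [0.27 0.05 0.57]
```

View pics/w31.png

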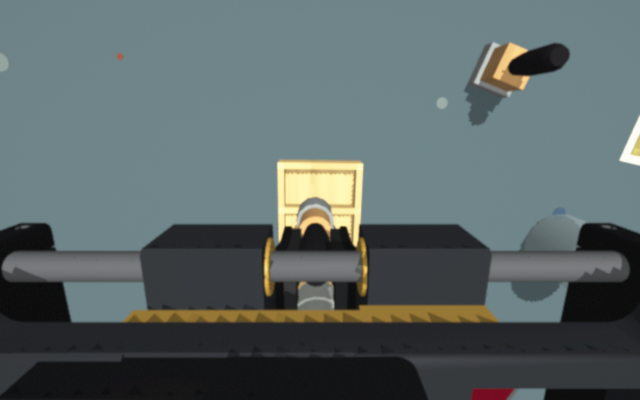

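```bash
python3 - <<'E'
from h import *
f=wrist('pics/w32.png')
y=np.array([.4415,-.897])
cv2.imwrite('pics/w32c.png',cv2.resize(f['img'][150:230,265:375],None,fx=6,fy=6,interpolation=cv2.INTER_CUBIC))
a=(ray(f,279,161,.022)+ray(f,363,161.5,.022))[:2]/2;print(a,a+.026*y)
b=(ray(f,277.5,210,.022)+ray(f,361,210,.022))[:2]/2;print(b,b-.023*y)
E
```

```text
[0.49630461 0.11928034] [0.50778361 0.09595834]
[0.51742233 0.07395489] [0.50726783 0.09458589]
```

View pics/w32c.png

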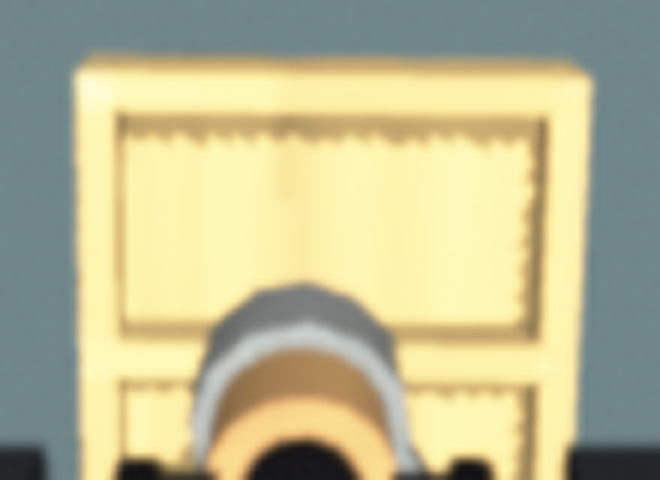

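```bash
python3 -m pendant '[[-0.003,0.003,0.01,0.2,0,0.5,0],[-0.001,0.001,0.02,0,0,0,0],[0,0,0.02,0,0,0,0],[0,0,0.010,0,0,0,0],[0,0,0,0,0,0,0]]'
python3 - <<'E'
from h import *
go(.5075,.0935,26.2,.09)
E
```

```text
t: 33.3
position: [0.5092, 0.0879, 0.1146]
eef_rot: [0.532, 0.847, -0.001, 0.003]
contact_force: [-1.2, 0.2, -0.2]
width: 0.0151
t 33.3 p [0.5092 0.0879 0.1146] yaw_y 25.7 w 0.0151 F [-1.2  0.2 -0.2]
tool shift [0.0059 0.0009 0.0246] rot [ 0.11  0.3  -0.53]
```

```bash
python3 -m pendant '[[0.005,0.001,0,0.1,0.3,-0.5,0],[0.001,0,0.01,0,0,0,0],[0,0,0.012,0,0,0,0],[0,0,0,0,0,0,0],[0,0,0,0,0,0,0]]'
python3 - <<'E'
from h import *
go(.5075,.0935,26.2,.062)
E
```

```text
t: 33.72
position: [0.5082, 0.0939, 0.0916]
eef_rot: [0.529, 0.849, 0.0, 0.0]
contact_force: [0.3, -0.5, -1.4]
width: 0.0151
t 33.72 p [0.5082 0.0939 0.0916] yaw_y 26.1 w 0.0151 F [ 0.3 -0.5 -1.4]
tool shift [-0.     -0.0008  0.0296] rot [ 0.05 -0.01 -0.07]
```

```bash
python3 -m pendant '[[0,-0.001,0.008,0,0,0,0],[0,0,0.010,0,0,0,0],[0,0,0.008,0,0,0,0],[0,0,0,0,0,0,0],[0,0,0,0,0,0,0]]'
python3 - <<'E'
from h import *
f=wrist('pics/w33.png')
go(.5075,.0935,26.2,.060)
E
```

```text
t: 34.13
position: [0.5076, 0.0934, 0.0632]
eef_rot: [0.529, 0.849, 0.001, 0.001]
contact_force: [-0.1, 0.6, -1.1]
width: 0.0151
t 34.18 p [0.5075 0.0933 0.0632] yaw_y 26.1 w 0.015 F [-1.5 -0.7 -1.3]
tool shift [0.0001 0.0001 0.0032] rot [ 0.08  0.02 -0.07]
```

View pics/w33.png

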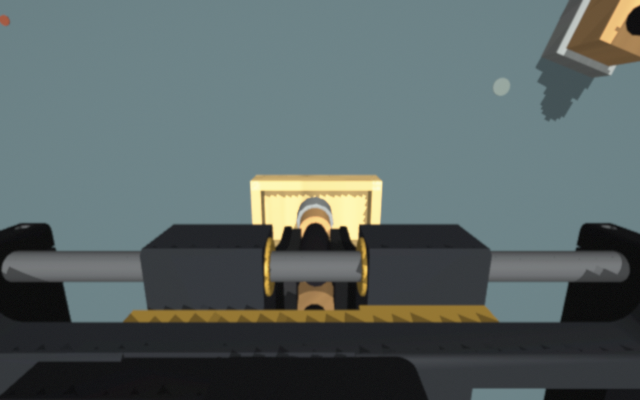

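Die is inside the small bay at (315,210). Lower to contact, release gently.

```bash
python3 -m pendant '[[0,0,0.002,0,0,0,0],[0,0,0.002,0,0,0,0],[0,0,0.001,0,0,0,0],[0,0,0,0,0,0,0],[0,0,0,0,0,0,0]]'
python3 -m pendant '[[0,0,0.001,0,0,0,0],[0,0,0.002,0,0,0,0],[0,0,0.001,0,0,0,0],[0,0,0,0,0,0,0],[0,0,0,0,0,0,0]]'
python3 - <<'E'
from h import *
go(.5075,.0935,26.2,.060)
E
```

```text
t: 34.6
position: [0.5092, 0.0939, 0.0602]
eef_rot: [0.529, 0.849, 0.001, 0.002]
contact_force: [-0.2, 0.4, -0.5]
width: 0.0149
t: 35.02
position: [0.5112, 0.0942, 0.06]
eef_rot: [0.529, 0.848, 0.001, 0.004]
contact_force: [0.5, -0.3, -0.4]
width: 0.015
t 35.02 p [0.5112 0.0942 0.06  ] yaw_y 26.1 w 0.015 F [ 0.5 -0.3 -0.4]
tool shift [ 0.001  -0.0036 -0.    ] rot [ 0.38  0.33 -0.11]
```

```bash
python3 -m pendant '[[0.001,-0.003,0,0.4,0.3,0,0],[0,0,0,0,0,0,0],[0,0,0,0,0,0,10],[0,0,0,0,0,0,25],[0,0,0,0,0,0,45]]' 10
python3 -m pendant '[[0,0,0,0,0,0,45],[0,0,0,0,0,0,45],[0,0,-0.01,0,0,0,45],[0,0,-0.03,0,0,0,45],[0,0,-0.03,0,0,0,45]]'
python3 -m pendant '[[0,0,-0.04,0,0,0,45],[0,0,-0.04,0,0,0,45],[-0.03,0,-0.02,0,0,0,45],[-0.04,0,0,0,0,0,45],[-0.04,0,0,0,0,0,45]]'
python3 -m pendant '[[-0.04,0,0,0,0,0,45],[-0.04,0,0,0,0,0,45],[-0.04,0,0,0,0,0,45],[-0.01,0,0,0,0,0,45],[0,0,0,0,0,0,45]]'
python3 - <<'E'
from h import *
f=wrist('pics/w34.png');go(.5,0)
g=grab_frame('scene');cv2.imwrite('pics/s34.png',g['img']);cv2.imwrite('pics/s34c.png',cv2.resize(g['img'][120:290,250:420],None,fx=3.5,fy=3.5,interpolation=cv2.INTER_CUBIC))
t=grab_frame('top');cv2.imwrite('pics/t34.png',t['img'])
E
```

```text
t: 35.43
position: [0.5076, 0.0937, 0.0594]
eef_rot: [0.529, 0.848, -0.0, -0.001]
contact_force: [-0.5, 0.0, 0.2]
width: 0.0221
t: 35.85
position: [0.5038, 0.0931, 0.1269]
eef_rot: [0.529, 0.849, -0.003, -0.005]
contact_force: [0.8, -0.1, 0.6]
width: 0.0387
t: 36.27
position: [0.554, 0.004, 0.243]
eef_rot: [0.521, 0.854, 0.0, -0.0]
contact_force: [1.6, -0.3, 0.6]
width: 0.0393
t: 36.68
position: [0.6181, -0.1263, 0.2485]
eef_rot: [0.524, 0.851, 0.0, 0.003]
contact_force: [0.0, 0.4, -0.5]
width: 0.0393
t 36.73 p [ 0.6176 -0.126   0.2484] yaw_y 26.7 w 0.0391 F [-0.3 -0.3  0.2]
tool shift [ 0.1655 -0.0484 -0.0011] rot [0.2  0.3  0.63]
```

View pics/w34.png

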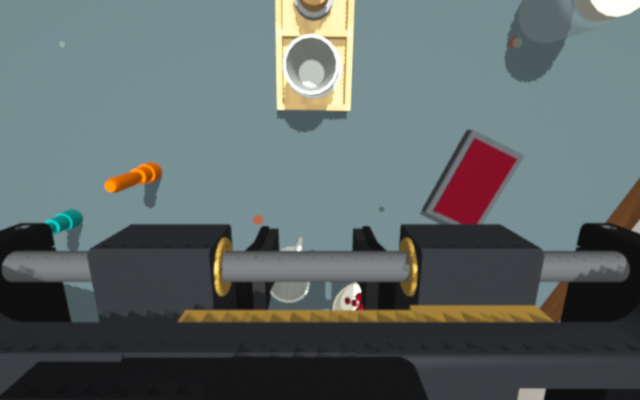

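View pics/s34c.png

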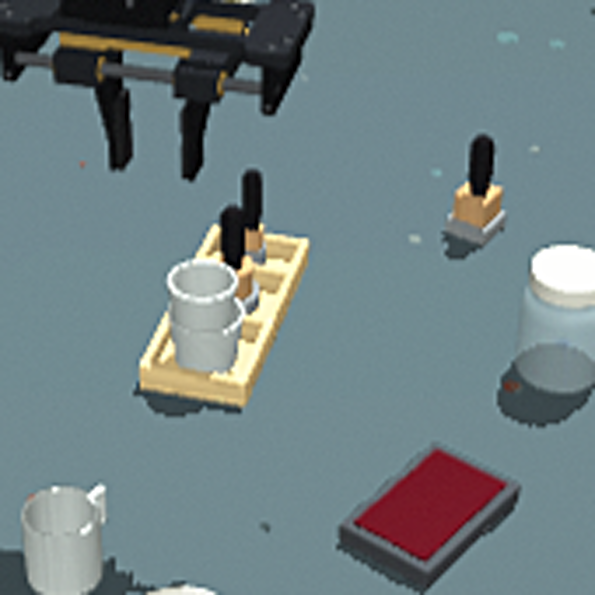

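View pics/t34.png

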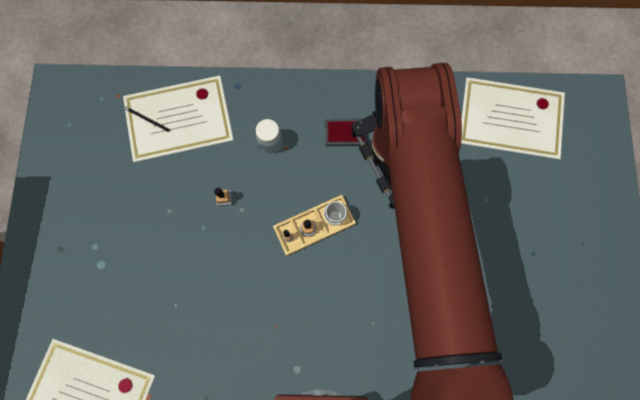

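```bash
python3 - <<'E'
from h import *
w=wrist('pics/w35.png');t=grab_frame('top');s=grab_frame('scene')
print('tall wrist',rim(w,312,66,.082,.027,.006),'top',rim(t,336,211,.082,.027,.006),'scene',rim(s,308,200,.082,.027,.006))
print('wide top',rim(t,336,213,.052,.030,.004),'scene',rim(s,308,209,.052,.030,.004))
C=np.array([.5388,.027]);R=np.array([[.8975,.441],[.441,-.8975]]) # rows: caddy x,y
for c,n in ((.5642,-.025),'cup'),: print(n,R@(np.array(c)-C))
g=cv2.cvtColor(t['img'],cv2.COLOR_BGR2GRAY)
for nm,u,v in (('wide',308,226),('narrow',287,234)):
    sl=g[v-12:v+12,u-10:u+10];yx=np.argwhere(sl<35)+[v-12,u-10];c=yx.mean(0)[::-1]
    top=ray(t,*c,.08)[:2];print(nm,c,len(yx),top.round(4),(R@(top-C)).round(4))
sc=s['img'];cv2.imwrite('pics/s35.png',cv2.resize(sc[160:240,285:345],None,fx=7,fy=7,interpolation=cv2.INTER_CUBIC))
cv2.imwrite('pics/t35.png',cv2.resize(t['img'][190:260,265:365],None,fx=7,fy=7,interpolation=cv2.INTER_CUBIC))
W=pts(s);b=(W[...,0]>.4)&(W[...,0]<.63)&(W[...,1]<.16)&(W[...,1]>-.09)
m=np.hypot(W[...,0]-.5645,W[...,1]+.025)<.032;print('tall top z',np.nanpercentile(W[m][:,2],[98,100]))
for c in ((.532,.0414),(.507,.0945)):
    m=np.hypot(W[...,0]-c[0],W[...,1]-c[1])<.015;print('seal top z',np.nanpercentile(W[m][:,2],[98,100]),)
    q=W[m&(W[...,2]>.062)];lo=q[q[:,2]<.075].mean(0);hi=q[q[:,2]>.085].mean(0);print(lo.round(4),hi.round(4))
E
```

```text
tall wrist (array([ 0.5649, -0.0246]), np.float64(0.028), np.float64(0.0026)) top (array([ 0.5666, -0.0242]), np.float64(0.0295), np.float64(0.0029)) scene (array([ 0.5659, -0.0272]), np.float64(0.0277), np.float64(0.002))
wide top (array([ 0.5704, -0.0213]), np.float64(0.0322), np.float64(0.0022)) scene (array([ 0.5685, -0.029 ]), np.float64(0.0306), np.float64(0.0019))
cup [-0.0001355  0.0578714]
wide [307.38888889 224.13888889] 36 [0.5289 0.0427] [-0.0019 -0.0184]
narrow [286.35294118 233.58823529] 17 [0.5041 0.0943] [-0.0015 -0.0758]
tall top z [0.08306303 0.08469862]
seal top z [0.09735975 0.09879329]
[0.5367 0.0396 0.0687] [0.5345 0.0415 0.0932]
seal top z [0.09676267 0.09825758]
[0.5107 0.0921 0.0686] [0.5093 0.0931 0.0924]
```

View pics/s35.png

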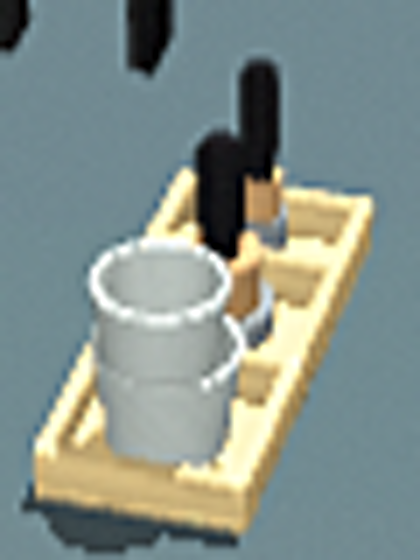

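View pics/t35.png

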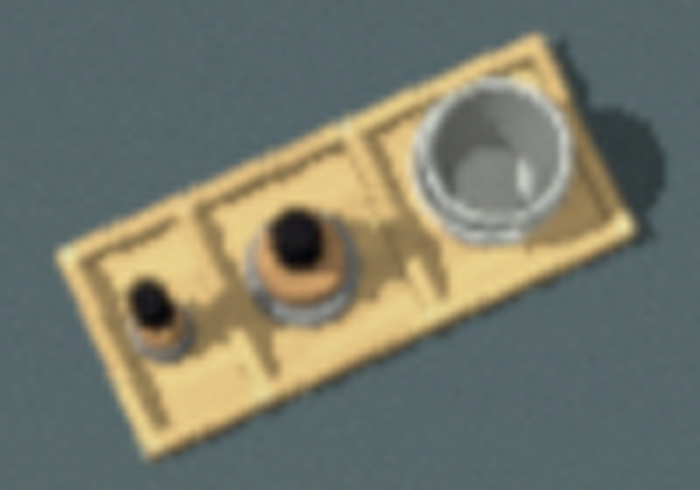

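```bash
python3 -c "
from plant import *
s=read_state();print(s['t'],s['position'],abs(s['qvel']).max())
print(finish_job())"
```

```text
36.9833 [ 0.61704151 -0.1211366   0.24899283] 0.006851641837428601
the job is handed in; nothing more can be done
None
```

The sealing kit is in the caddy and the job is handed in, at about 37 s of the 118 s allowed. The order was the wide cup into the large bay, the tall cup inside it, the wide seal into the middle bay, and the narrow seal into the small bay.

- **Positions:** In the caddy frame the cups stand at about (0, 58) mm, the wide seal at (-2, -18) mm and the narrow seal at (-2, -76) mm. All are inside their bays and within tolerance.
- **Seating:** The tall cup's rim is at about 83 mm, against 82 mm expected when fully home. The seal tops are at about 97 mm, against 96 mm expected. Everything looks upright.
- **Disagreement:** The cup-rim circle fits differed by 2 to 8 mm between cameras. The top-camera fit of the wide rim also came out too large, because the rim is partly hidden. I relied on the rim height and the close-up views to judge that the tall cup is home.
- **Other objects:** I never touched the look-alikes or bystanders. The square stamp, jar and ink pad looked unmoved in the last pictures. The arm blocked the top camera's view of the handled cup and wax dish, so I saw those only in the wrist and scene pictures and did not re-measure them.
- **Robot:** The gripper was clear of everything, with the TCP at 0.25 m.

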